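# Crank a chopping board out of the washer and rack it

### The arm

A 6-joint arm with a two-finger parallel gripper is mounted at the origin on the work surface. World frame = base frame: x ahead of the robot, y to its left, z up, the work surface at z = 0. Lengths are in m, angles in rad, forces in N, time in s.
With the tool pointing down it reaches from about 0.375 to 0.975 m from the base axis. Payload 3.8 kg.
Tool frame: the origin (TCP) lies between the finger pads; the fingertips stand ahead of it and the grasp point (between the pads) lies 3 mm ahead of it (ctrl.tip_extent is the z of the fingertips in the tool frame, in m); z points along the fingers, y is the direction in which the jaws open and shut (so a half turn about z gives the same grasp; the last joint's range is limited). The gripper opens to 88 mm and grips with 3 to 60 N. Pads are 18 mm wide; open, the fingers measure 123 mm over their backs; the gripper's body (75 mm by 187 mm) begins 45 mm behind the grasp point.
Start: joints at [1.263, 0.264, 1.604, -0, 1.274, -0.037], TCP at [0.181, 0.65, 0.23] pointing down, gripper open.
Joint ranges: [-2.63, 2.63], [-0.94, 2.18], [0.31, 2.57], [-1.31, 4.45], [0, 2.66], [-2.55, 2.55]. Speed limits (rad/s): [2.57, 2.57, 3.14, 3.14, 3.14, 3.14].

### API

Orientations are given as a rotation vector (axis times angle).
In Python, from plant import ctrl gives the robot as it stands. The module is installed in compiled form; this text tells all that it offers.
- The arm moves only by the shell command python3 -m crank 'ROWS' [FORCE]. ROWS is JSON, a list of rows, each a list of 7 numbers: the turn, a rotation vector about the tool's x, y, z in degrees, then the shift along the tool's x, y, z in mm, then the opening, from -1 (shut) to 1 (fully open), so that 0 is half open. In form: [[rx, ry, rz, dx, dy, dz, gripper], ...]. A call has 1 to 20 rows; each row is the pose to reach, as a shift and turn from the pose commanded when the call began, along the tool's axes at that moment; what a row does not reach only later rows make up. A row lasts 1/8 s, in which the tool goes at most 62.5 mm and 10.7 degrees, less where a joint would pass 70% of its speed; a pose out of reach is approached as far as the arm can. A call with a gripper value outside its range is refused whole. The fingers move at their own pace and stop on an object; FORCE is the grip in N (left out, the last holds). Time passes only in rows, so rows that repeat a pose let the fingers close. It gives the time, the measured TCP pose, the force and the opening at its end, in the units of the state.
- ctrl.get_obs(): the state, without advancing time (a new reading comes with each control period).
- ctrl.get_image(name): name is "scene" or "side" or "wrist"; returns a dict with "img" (480x640x3 uint8, red, green, blue), "camera_matrix" (3x3 intrinsics, pixels), "view" (4x4, takes a point from world to camera coordinates). Camera axes: x right, y up, looking along -z (the intrinsics and any distortion apply to the point x, -y, -z); pixel columns grow to the right and rows downward; lengths in m; the calibration is good to about 2 mm. A picture is of the moment at which its call begins. There is no depth.
- ctrl.finish_job(): hands the job in, once; it reports no verdict.
The state is a dict: "time": time; "joints": joint angles; "joint_vel": joint speeds; "joint_torque": joint torques, N m; "eef_pos": TCP position; "tool_rot": TCP orientation; "force": force on the tool from outside, world axes, zero at the start; "torque": the same for the moment, N m; "gripper_width": finger opening in m.
Only numpy, scipy, OpenCV 4.12 (cv2) and the standard library are available. Lean on these libraries where they do the work, as an engineer would, in place of code of your own. Each camera call takes 0.05 s, during which the arm holds its last target.

### The job

Put the closed fingertips into the cup on the board washer's crank and wind it anticlockwise (seen from above) to its end, about two turns, slowly and steadily, well under half a turn a second, pushing on through the stiff point in each turn without letting it kick back or race. Then lift the clean chopping board by its top edge out of the carriage and stand it on edge, centred lengthways, in the wire rack's one empty slot. Leave the crank at its end, and the other boards and the tableware as they are.

Things in the scene. Friction and masses are not known exactly. Their poses are not given: they have to be found in the camera images.
- crank (a joint): crank angle, rad; grows anticlockwise seen from above. At 0 the arm points along the washer's -y; starts at 0 to 1, hard stop at 12.57. Stiff climbs from about 3.1 to 3.6 and 9.4 to 9.9 (about 11 N at the cup, elsewhere 3 to 5 N); let go on a climb it springs back, and past each top it drives itself on for up to 0.5 rad.
- crank_hub (a point): point on the crank's upright axis, level with the rim of the cup, 232 mm above the table; it does not move as the crank turns. The cup's centre circles it at a radius of 85 mm.
- cup_mouth (a point): centre of the mouth of the crank's handle: a black round cup, open at the top, 60 mm outside and 52 mm inside diameter, 36 mm high, 31 mm deep inside, upright on the end of the crank arm, free to spin on its own upright axis. Rim 232 mm above the table; closed fingertips reaching 20 mm into it can push it any way.
- washer: hand-cranked board washer of plain stainless steel, fixed: a hood 160 x 170 mm, 164 mm high, open at its +y end, with base and rails running 215 mm on beyond it to +y. Origin on the table under the hood's centre; x across the rails, y along the carriage's way out, z up. The crank turns above the hood.
- carriage (a joint): travel of the carriage out of the hood along the washer's +y, m; geared to the crank (14.3 mm per rad), 0 to 0.18. It is a channel 15 mm wide and 140 mm long inside, floor 30 mm and wall tops 52 mm above the table, holding the board on edge. At 0.18 the board is fully outside, its centre about 180 mm from the washer's origin.
- board_center (a point): centre of the chopping board to be racked: white plastic, 10 mm thick (own x), 130 mm long (own y), 95 mm high (own z), about 0.13 kg, standing on a long edge in the carriage, hidden under the hood at first. Its top edge is 47.5 mm above this point.
- board: the same board; origin in the middle of its lower long edge, axes as above.
- rack: fixed steel wire rack, 198 x 120 mm, floor 12 mm above the table, four slots at x = -67.5, -22.5, 22.5, 67.5 mm, each running along y between two wire hoops 90 mm long and 48 mm high over the floor, 13 mm apart at the foot, 21 mm at the top. Origin on the table under its middle. Three slots hold white boards, one is empty.
- slot (a point): the empty slot: middle of its floor, 12 mm above the table, marked by a thin dark strip on the floor; x across the slot, y along it, z up.
- board_a_center (a point): centre of one of the three white boards (10 x 130 x 95 mm) already in the rack, loose; leave.
- board_b_center (a point): centre of one of the three white boards (10 x 130 x 95 mm) already in the rack, loose; leave.
- board_c_center (a point): centre of one of the three white boards (10 x 130 x 95 mm) already in the rack, loose; leave.
- jar: glass jar with red lid, 72 mm across, 95 mm high; bystander, origin at the middle of its underside.
- bowl: white bowl, 140 mm across, 55 mm high; bystander, origin at the middle of its underside.
- tumbler: steel tumbler, 66 mm across, 100 mm high; bystander, origin at the middle of its underside.
- napkin_box: white napkin box with orange top, 140 x 200 x 115 mm high; bystander, origin at the middle of its underside.
- spice_jar: amber jar, 66 mm across, 90 mm high; bystander, origin at the middle of its underside.
Things that resemble listed ones, but are neither listed nor needed, are in the scene too. Leave any orange or red look-alike of the rack alone.

How it is judged:
By the outcome, as a careful person would: the job done as asked, in the order asked, and still so for the second after the job is handed in, with the robot touching nothing.
It also fails if it takes over 72 s, if anything falls off the work surface, if the arm or the gripper's body presses on something with over 40 N, if the wrist force passes 120 N, or if a joint passes its speed limit or range.

## Working session

There is one attempt and no reset: what is moved stays moved. The work goes in short steps, Python scripts to look and compute and a shell command to move; the robot and the scene stay as the last step left them, time stands still between calls to the robot, and variables do not carry over. Pictures are saved under pics/ and viewed, and the job is handed in when it is done.

```bash
mkdir -p pics; ls
cat > h.py <<'E'
import numpy as np, cv2, json
from plant import ctrl
def grab(n,tag):
    d=ctrl.get_image(n); cv2.imwrite(f'pics/{tag}_{n}.png',d['img'][:,:,::-1]); np.savez(f'pics/{tag}_{n}.npz',**{k:np.array(v) for k,v in d.items()}); return d
def load(n,tag): return dict(np.load(f'pics/{tag}_{n}.npz'))
def ray(d,u,v):
    K=d['camera_matrix'];V=d['view'];R=V[:3,:3];t=V[:3,3]
    p=np.linalg.inv(K)@[u,v,1]; c=np.array([p[0],-p[1],-p[2]])
    return -R.T@t, R.T@c/np.linalg.norm(c)
def onz(d,u,v,z):
    o,r=ray(d,u,v); return o+r*(z-o[2])/r[2]
def proj(d,P):
    c=d['view'][:3,:3]@np.array(P)+d['view'][:3,3]; q=d['camera_matrix']@[c[0],-c[1],-c[2]]; return q[:2]/q[2]
E
python3 - <<'E'
from h import *
for n in ['scene','side','wrist']:
    d=grab(n,'a'); print(n,{k:np.array(v).shape for k,v in d.items()}, ray(d,320,240))
    print(d['camera_matrix'])
print(ctrl.get_obs(), ctrl.tip_extent)
E
```

```text
pics
scene {'img': (480, 640, 3), 'camera_matrix': (3, 3), 'view': (4, 4)} (array([0.3393377 , 0.50326201, 1.4481126 ]), array([ 0.12859179, -0.29127436, -0.94795749]))
[[541.15435118   0.         327.79379787]
 [  0.         541.15435118 238.58584214]
 [  0.           0.           1.        ]]
side {'img': (480, 640, 3), 'camera_matrix': (3, 3), 'view': (4, 4)} (array([ 0.74131149, -0.31219625,  1.60288517]), array([-0.17194843,  0.26183353, -0.94967202]))
[[532.11296547   0.         324.79583473]
 [  0.         532.11296547 246.51529312]
 [  0.           0.           1.        ]]
wrist {'img': (480, 640, 3), 'camera_matrix': (3, 3), 'view': (4, 4)} (array([0.09873061, 0.67275881, 0.38379228]), array([ 0.32278065, -0.07185776, -0.94374208]))
[[404.04491523   0.         312.69504504]
 [  0.         404.04491523 236.21741714]
 [  0.           0.           1.        ]]
{'time': 0.15, 'joints': array([ 1.26310259e+00,  2.64589991e-01,  1.60506394e+00, -2.26429797e-05,
        1.27368089e+00, -3.68743662e-02]), 'joint_vel': array([ 0.00118811, -0.00175128, -0.0036507 ,  0.00164119,  0.00148057,
        0.00131168]), 'joint_torque': array([ 1.62701867e-04, -5.02859044e+01, -3.57469440e+01,  7.29050674e-02,
        2.51042802e-02, -8.30295244e-05]), 'eef_pos': array([0.18039845, 0.64986276, 0.22916539]), 'tool_rot': array([-4.24055313e-01, -3.11256031e+00,  2.70166404e-03]), 'force': array([-0.06448306,  0.53183546, -0.44621516]), 'torque': array([0.02381589, 0.00497945, 0.02653203]), 'gripper_width': 0.0881983419041878} 0.022
```

View pics/a_scene.png

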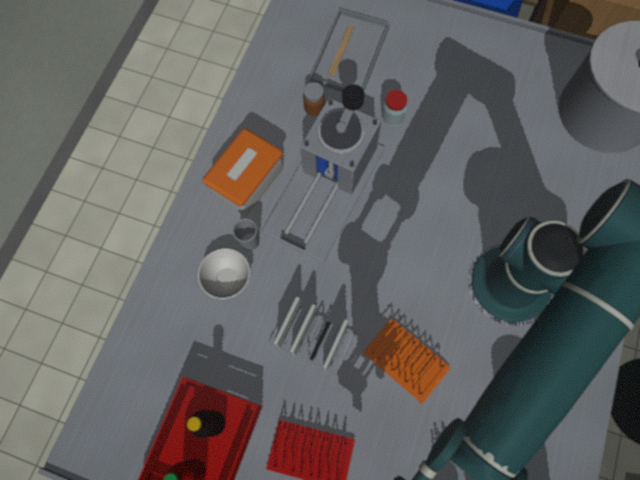

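View pics/a_side.png

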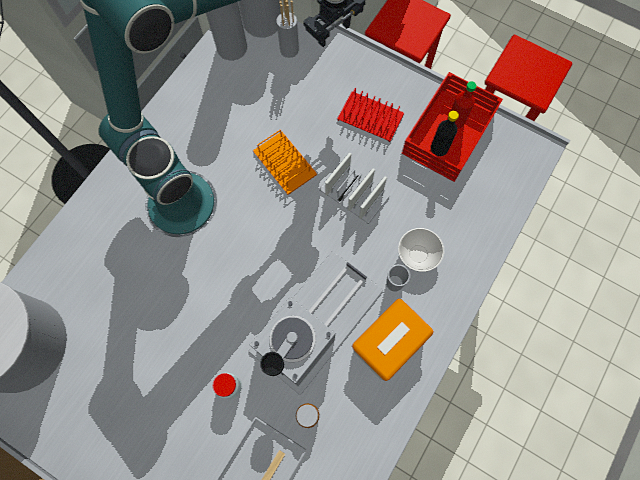

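View pics/a_wrist.png

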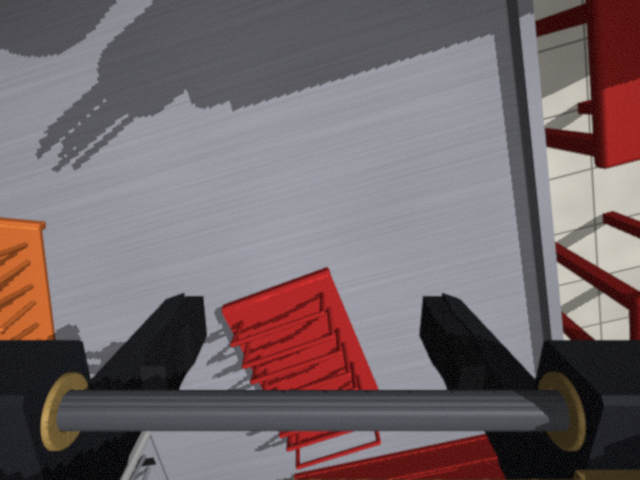

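Run:
```python
from h import *
for n,boxes in {'scene':[(265,55,405,260),(260,280,365,385)],'side':[(215,255,380,425),(310,140,400,225)]}.items():
    im=cv2.imread(f'pics/a_{n}.png')
    for i,(a,b,c,e) in enumerate(boxes):
        s=min(800/(c-a),600/(e-b)); s=int(s); cv2.imwrite(f'pics/crop_{n}{i}.png',cv2.resize(im[b:e,a:c],None,fx=s,fy=s,interpolation=cv2.INTER_CUBIC)); print(n,i,s)
    hsv=im.max(2)
    d=load(n,'a')
    m=(hsv<50).astype(np.uint8)
    k,l,st,ce=cv2.connectedComponentsWithStats(m)
    for j in range(1,k):
        if st[j,4]>60: print(st[j],ce[j],onz(d,*ce[j],.232).round(4))
```

```text
scene 0 2
scene 1 5
[529   0  18  23 246] [538.50813008  11.17479675] [ 0.1658 -0.6971  0.232 ]
[548   0  44  37 815] [568.39386503  16.04907975] [ 0.0852 -0.7081  0.232 ]
[547  31  45  14 105] [569.3047619   37.65714286] [ 0.0682 -0.6383  0.232 ]
[559  54  36  62 755] [576.13112583  84.69403974] [ 0.021  -0.4976  0.232 ]
[342  85  23  25 457] [352.51422319  96.70897155] [ 0.5597 -0.2681  0.232 ]
[ 425  181  201  285 8246] [542.83919476 309.93657531] [-0.0281  0.1166  0.232 ]
[509 217  32  68 531] [524.9905838 261.173258 ] [0.0362 0.0176 0.232 ]
[ 483  218   44   78 1079] [498.83410565 264.00278035] [0.0918 0.0448 0.232 ]
[311 322  19  37 103] [320.50485437 338.53398058] [0.4235 0.3472 0.232 ]
[ 611  359   29   85 1806] [627.95182724 400.16998893] [-0.2424  0.2476  0.232 ]
[192 410  33  28 624] [209.46314103 422.87980769] [0.585  0.5949 0.232 ]
[452 440  26  19 189] [462.77248677 449.94179894] [0.064 0.464 0.232]
[171 459  34  21 330] [190.3969697  468.07575758] [0.5863 0.6899 0.232 ]
[510 468  18  12 113] [520.94690265 475.04424779] [-0.0613  0.4701  0.232 ]
[626 473  14   7  63] [6
[... 271 characters left out ...]
0.5515  0.232 ]
[304   0  61  47 952] [331.32352941  16.71218487] [0.136  0.7099 0.232 ]
[ 129    9   43   42 1334] [149.93328336  29.62668666] [-0.3179  0.3735  0.232 ]
[343  15   8  13  65] [346.72307692  21.64615385] [0.1867 0.7191 0.232 ]
[111  27  30 102 911] [128.76728869  79.9154775 ] [-0.2615  0.1951  0.232 ]
[   0   81  111  123 2619] [ 61.16953036 152.46239023] [-0.2768 -0.0981  0.232 ]
[431 120  26  36 613] [443.50734095 137.56280587] [0.633  0.5176 0.232 ]
[130 144  40  32 181] [139.16022099 162.03867403] [-0.068  -0.0053  0.232 ]
[160 177  41  34 666] [178.93843844 191.91141141] [ 0.0831 -0.0204  0.232 ]
[261 352  23  24 414] [272.01932367 363.34782609] [ 0.5626 -0.2768  0.232 ]
```

```bash
sleep 0.1; ls pics
```

```text
a_scene.npz
a_scene.png
a_side.npz
a_side.png
a_wrist.npz
a_wrist.png
crop_scene0.png
crop_scene1.png
crop_side0.png
crop_side1.png
```

View pics/crop_scene0.png

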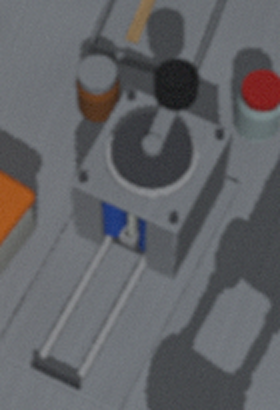

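View pics/crop_scene1.png

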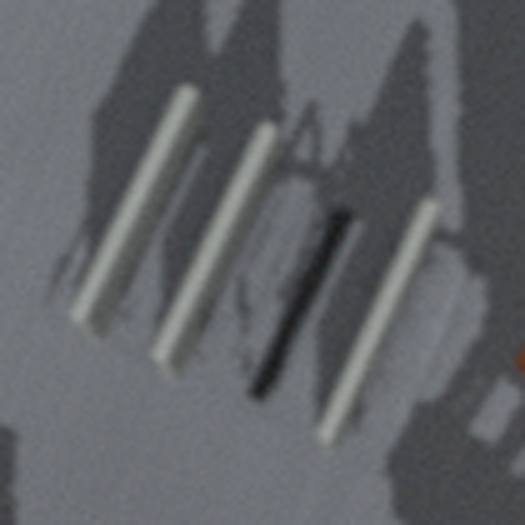

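View pics/crop_side0.png

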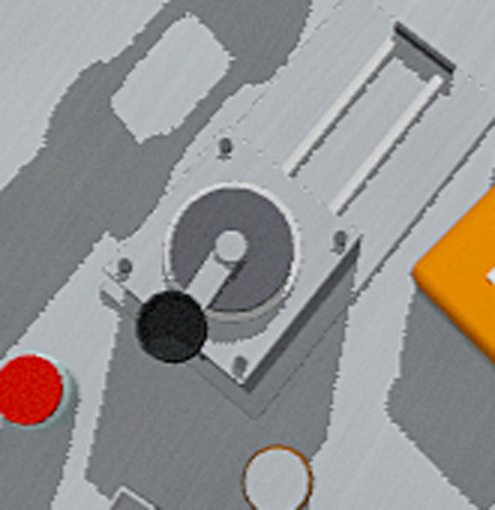

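View pics/crop_side1.png

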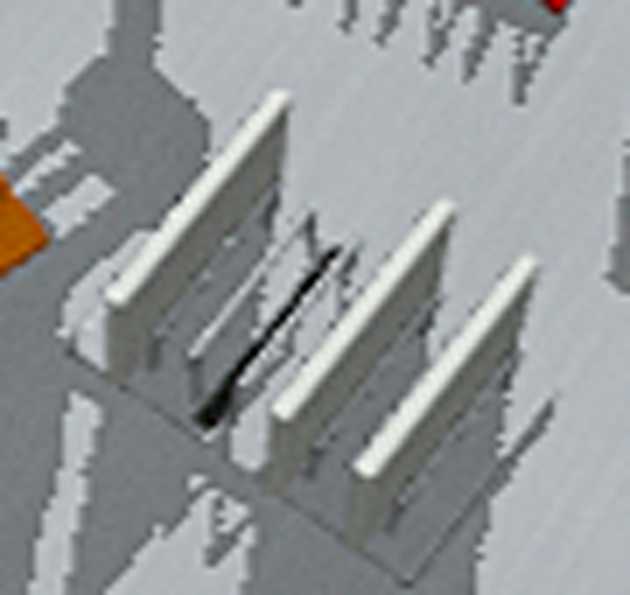

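```bash
cat >> h.py <<'E'
def tri(obs):
    A=np.zeros((3,3));b=np.zeros(3);L=[]
    for d,u,v in obs:
        o,r=ray(d,u,v);M=np.eye(3)-np.outer(r,r);A+=M;b+=M@o;L.append((o,r))
    p=np.linalg.solve(A,b); return p,[np.linalg.norm(np.cross(p-o,r)) for o,r in L]
E
python3 - <<'E'
from h import *
S=load('scene','a');D=load('side','a')
cs=lambda x,y:(265+x/2,55+y/2)
cd=lambda x,y:(215+x/3,255+y/3)
# hub cap
print('hub',tri([(S,*cs(152,144)),(D,*cd(231,245))]))
print('cup',tri([(S,352.7,96),(D,272.2,363)]))
# screws: scene (130,97),(220,133),(173,217),(84,176) ; side (124,266),(225,147),(340,240),(239,366)
sc=[(130,97),(220,133),(173,217),(84,176)]
sd=[(239,366),(124,266),(225,147),(340,240)]
P=[]
for a,b in zip(sc,sd):
    p=tri([(S,*cs(*a)),(D,*cd(*b))]); P.append(p[0]); print(p)
print('mean',np.mean(P,0))
# rail end bar corners side (397,25),(452,72)
for q in [(397,30),(452,72)]: print(onz(D,*cd(*q),.05))
for q in [(37,357),(80,378)]: print(onz(S,*cs(*q),.05))
# strip
cr=lambda x,y:(260+x/5,280+y/5)
dr=lambda x,y:(310+x/7,140+y/7)
print('strip',[onz(S,*cr(*q),.012) for q in [(345,215),(258,393)]],[onz(D,*dr(*q),.012) for q in [(335,250),(210,415)]])
# board tops z=.107
for q in [(187,95),(80,318),(266,130),(163,360),(430,205),(327,438)]: print('bS',onz(S,*cr(*q),.107))
for q in [(530,262),(365,470),(446,206),(283,412),(281,98),(115,300)]: print('bD',onz(D,*dr(*q),.107))
E
```

```text
hub (array([ 0.56465332, -0.19131928,  0.1998455 ]), [np.float64(0.0007074662772327665), np.float64(0.0007074662772328183)])
cup (array([ 0.56141055, -0.27557181,  0.22372823]), [np.float64(1.1711973556587405e-05), np.float64(1.1711973556692677e-05)])
(array([ 0.62372419, -0.27299569,  0.15980227]), [np.float64(0.0002605239476594124), np.float64(0.00026052394765961536)])
(array([ 0.48965283, -0.25435908,  0.16978533]), [np.float64(0.0008601209260954443), np.float64(0.0008601209260954152)])
(array([ 0.50823737, -0.11633964,  0.16752341]), [np.float64(0.00034595945609023477), np.float64(0.0003459594560900832)])
(array([ 0.64058052, -0.13381336,  0.1663796 ]), [np.float64(0.0015008715265011872), np.float64(0.001500871526501065)])
mean [ 0.56554873 -0.19437694  0.16587265]
[0.57257081 0.09155398 0.05      ]
[0.6418373  0.08296593 0.05      ]
[0.62955637 0.08968216 0.05      ]
[0.5634656  0.09817173 0.05      ]
strip [array([0.43158522, 0.27269265, 0.012     ]), array([0.44278109, 0.37556913, 0.012     ])] [array([0.44218997, 0.3797341 , 0.012     ]), array([0.43542588, 0.2778222 , 0.012     ])]
bS [0.52104011 0.25775754 0.107     ]
bS [0.5308697  0.37968837 0.107     ]
bS [0.47731033 0.26107298 0.107     ]
bS [0.48516839 0.38488111 0.107     ]
bS [0.38737268 0.26896727 0.107     ]
bS [0.39703967 0.39276874 0.107     ]
bD [0.53593222 0.3783195  0.107     ]
bD [0.52385478 0.25570045 0.107     ]
bD [0.49097908 0.38240632 0.107     ]
bD [0.47991822 0.26037073 0.107     ]
bD [0.40186633 0.38970373 0.107     ]
bD [0.39020142 0.26730999 0.107     ]
```

```bash
cat >> h.py <<'E'
from scipy.spatial.transform import Rotation as Ro
def yaws():
    o=ctrl.get_obs();R=Ro.from_rotvec(o['tool_rot']).as_matrix();return o,R
def to(P,yaw_y=None):
    """tool-axes mm to world P; turn deg about tool z so tool y points at yaw_y deg"""
    o,R=yaws();d=R.T@(np.array(P)-o['eef_pos'])*1000
    a=np.degrees(np.arctan2(R[1,1],R[0,1]));r=None if yaw_y is None else -((yaw_y-a+180)%360-180)
    print('shift',d.round(1),'rz',r,'yaw',round(a,2),'tilt',R[:,2].round(4));return d
E
python3 - <<'E'
from h import *
to([.5615,-.2757,.30],-7.7)
to([.48,.2,.30],-7.7)
E
```

```text
shift [-614.8 -790.   -69.5] rz 82.18357587783565 yaw 74.48 tilt [-5.0e-04 -1.7e-03 -1.0e+00]
shift [-409.  -353.4  -70.2] rz 82.18357587783565 yaw 74.48 tilt [-5.0e-04 -1.7e-03 -1.0e+00]
```

```bash
python3 -m crank '[[0,0,0,0,0,-60,-1],[0,0,40,-409,-353,-70,-1],[0,0,40,-409,-353,-70,-1],[0,0,40,-409,-353,-70,-1],[0,0,40,-409,-353,-70,-1],[0,0,82,-409,-353,-70,-1],[0,0,82,-409,-353,-70,-1],[0,0,82,-409,-353,-70,-1],[0,0,82,-615,-790,-70,-1],[0,0,82,-615,-790,-70,-1],[0,0,82,-615,-790,-70,-1],[0,0,82,-615,-790,-70,-1],[0,0,82,-615,-790,-70,-1],[0,0,82,-615,-790,-70,-1],[0,0,82,-615,-790,-70,-1],[0,0,82,-615,-790,-70,-1],[0,0,82,-615,-790,-70,-1],[0,0,82,-615,-790,-70,-1],[0,0,82,-615,-790,-70,-1]]' 40
python3 - <<'E'
from h import *
to([.5615,-.2757,.30],-7.7)
for n in ['scene','side','wrist']: grab(n,'b')
a=cv2.imread('pics/b_scene.png')[40:260,230:440];b=cv2.imread('pics/b_side.png')[250:430,200:390]
cv2.imwrite('pics/b2.png',np.hstack([cv2.resize(a,(400,420)),cv2.resize(b,(400,420))]))
E
```

```text
time: 2.52
eef_pos: [0.5615, -0.2758, 0.2994]
tool_rot: [-2.363, -2.068, 0.0]
force: [-0.5, 0.4, -1.0]
gripper_width: 0.0006
shift [ 0.1 -0.  -0.6] rz 0.08345382450858096 yaw -7.62 tilt [-0.0013  0.0012 -1.    ]
```

View pics/b2.png

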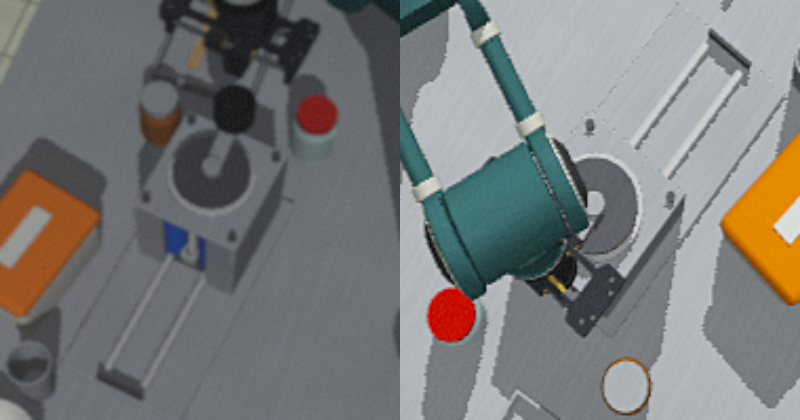

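View pics/b_wrist.png

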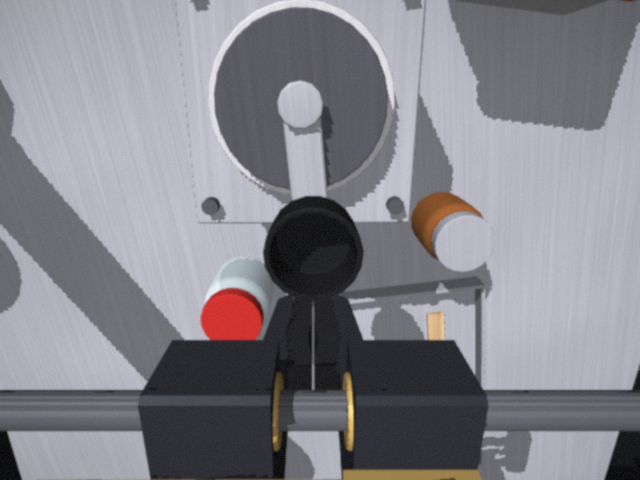

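Run:
```python
from h import *
d=load('wrist','b')
im=d['img'].max(2)[150:310,230:400]; m=(im<45).astype(np.uint8)
for u,v,z in [(313,246,.232),(264,246,.232),(362,246,.232),(313,197,.232),(300,104,.2),(210,205,.165),(395,205,.165),(302,96,.166)]: print(u,v,onz(d,u,v,z).round(4))
print(proj(d,[.5615,-.2757,.232]))
```

```text
313 246 [ 0.5612 -0.2712  0.232 ]
264 246 [ 0.5327 -0.2674  0.232 ]
362 246 [ 0.5897 -0.2749  0.232 ]
313 197 [ 0.565 -0.242  0.232]
300 104 [ 0.5637 -0.1919  0.2   ]
210 205 [ 0.4869 -0.2536  0.165 ]
395 205 [ 0.6222 -0.2713  0.165 ]
302 96 [ 0.5647 -0.1872  0.166 ]
[314.51766499 253.09189605]
```

```bash
python3 -m crank '[[0,0,0,1,0,30,-1],[0,0,0,1,0,42,-1],[0,0,0,1,0,54,-1],[0,0,0,1,0,60,-1],[0,0,0,1,0,66,-1],[0,0,0,1,0,66,-1]]'
python3 - <<'E'
from h import *
d=grab('wrist','c'); print(ctrl.get_obs()['eef_pos'])
cv2.imwrite('pics/c2.png',cv2.resize(d['img'][80:480,160:480,::-1],(640,800))[:600])
E
```

```text
time: 3.42
eef_pos: [0.5619, -0.2744, 0.234]
tool_rot: [-2.362, -2.071, 0.0]
force: [-0.3, 0.3, -0.1]
gripper_width: 0.0001
[ 0.56204883 -0.27449121  0.23435439]
```

View pics/c2.png

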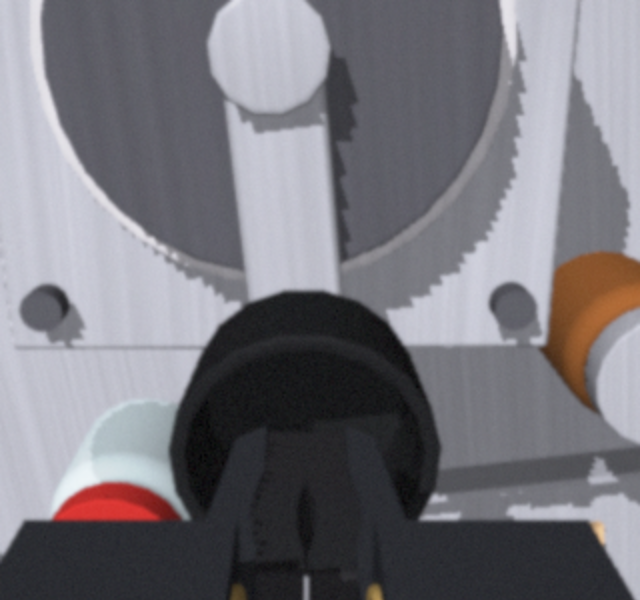

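Run:
```python
import numpy as np
def A(t): return np.round([-85*np.cos(t),85*np.sin(t)]).astype(int)
prev=np.array([-83,9]); t0=0.1
for c in range(7):
    th=t0+0.1*np.arange(1,21)
    print(c,round(th[-1],2),[[0,0,0,*map(int,A(t)-prev),0,-1] for t in th]); prev=A(th[-1]); t0=th[-1]
```

```text
0 2.1 [[0, 0, 0, 0, 8, 0, -1], [0, 0, 0, 2, 16, 0, -1], [0, 0, 0, 5, 24, 0, -1], [0, 0, 0, 8, 32, 0, -1], [0, 0, 0, 13, 39, 0, -1], [0, 0, 0, 18, 46, 0, -1], [0, 0, 0, 24, 52, 0, -1], [0, 0, 0, 30, 58, 0, -1], [0, 0, 0, 37, 63, 0, -1], [0, 0, 0, 44, 67, 0, -1], [0, 0, 0, 52, 70, 0, -1], [0, 0, 0, 60, 73, 0, -1], [0, 0, 0, 69, 75, 0, -1], [0, 0, 0, 77, 76, 0, -1], [0, 0, 0, 85, 76, 0, -1], [0, 0, 0, 94, 75, 0, -1], [0, 0, 0, 102, 74, 0, -1], [0, 0, 0, 110, 71, 0, -1], [0, 0, 0, 118, 68, 0, -1], [0, 0, 0, 126, 64, 0, -1]]
1 4.1 [[0, 0, 0, 7, -4, 0, -1], [0, 0, 0, 14, -10, 0, -1], [0, 0, 0, 20, -16, 0, -1], [0, 0, 0, 25, -22, 0, -1], [0, 0, 0, 30, -29, 0, -1], [0, 0, 0, 34, -37, 0, -1], [0, 0, 0, 37, -45, 0, -1], [0, 0, 0, 40, -53, 0, -1], [0, 0, 0, 41, -61, 0, -1], [0, 0, 0, 42, -69, 0, -1], [0, 0, 0, 42, -78, 0, -1], [0, 0, 0, 41, -86, 0, -1], [0, 0, 0, 39, -95, 0, -1], [0, 0, 0, 37, -103, 0, -1], [0, 0, 0, 33, -111, 0, -1], [0, 0, 0, 29, -118, 0, -1], [0, 0, 0, 24, -125, 0, -1], [0, 0, 0, 19, -131, 0, -1], [0, 0, 0, 13, -137, 0, -1], [0, 0, 0, 6, -143, 0, -1]]
2 6.1 [[0, 0, 0, -7, -4
[... 2010 characters left out ...]
[0, 0, 0, -114, -17, 0, -1], [0, 0, 0, -121, -12, 0, -1], [0, 0, 0, -127, -6, 0, -1], [0, 0, 0, -133, 0, 0, -1], [0, 0, 0, -138, 7, 0, -1], [0, 0, 0, -142, 15, 0, -1]]
6 14.1 [[0, 0, 0, -3, 8, 0, -1], [0, 0, 0, -6, 16, 0, -1], [0, 0, 0, -8, 24, 0, -1], [0, 0, 0, -9, 32, 0, -1], [0, 0, 0, -9, 41, 0, -1], [0, 0, 0, -8, 49, 0, -1], [0, 0, 0, -7, 58, 0, -1], [0, 0, 0, -4, 66, 0, -1], [0, 0, 0, -1, 74, 0, -1], [0, 0, 0, 3, 81, 0, -1], [0, 0, 0, 7, 88, 0, -1], [0, 0, 0, 13, 95, 0, -1], [0, 0, 0, 19, 101, 0, -1], [0, 0, 0, 25, 106, 0, -1], [0, 0, 0, 33, 111, 0, -1], [0, 0, 0, 40, 115, 0, -1], [0, 0, 0, 48, 118, 0, -1], [0, 0, 0, 56, 121, 0, -1], [0, 0, 0, 64, 122, 0, -1], [0, 0, 0, 73, 123, 0, -1]]
```

First quarter: short call to check that the cup follows.

```bash
python3 -m crank '[[0,0,0,0,8,0,-1],[0,0,0,2,16,0,-1],[0,0,0,5,24,0,-1],[0,0,0,8,32,0,-1],[0,0,0,13,39,0,-1],[0,0,0,18,46,0,-1],[0,0,0,24,52,0,-1],[0,0,0,30,58,0,-1],[0,0,0,37,63,0,-1],[0,0,0,44,67,0,-1]]'
python3 - <<'E'
from h import *
d=grab('wrist','d'); print(ctrl.get_obs()['eef_pos'])
E
```

```text
time: 4.72
eef_pos: [0.6345, -0.239, 0.2342]
tool_rot: [-2.362, -2.071, 0.0]
force: [0.8, -0.6, -0.3]
gripper_width: 0.0009
[ 0.63500056 -0.2381448   0.23418058]
```

View pics/d_wrist.png

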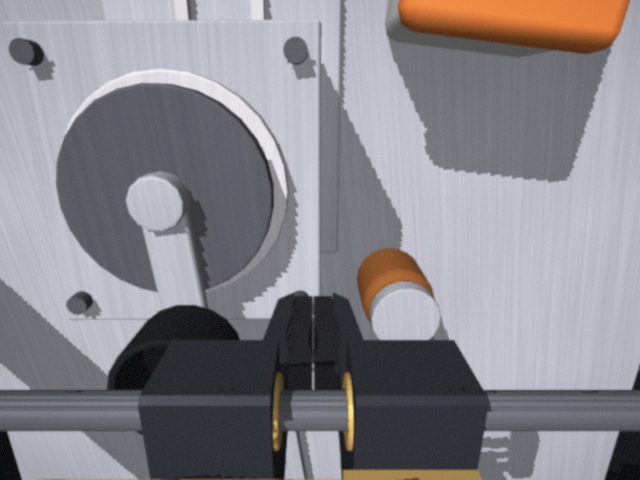

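Run:
```python
from h import *
for n in ['scene','side']: grab(n,'d')
a=cv2.imread('pics/d_scene.png')[40:260,230:440];b=cv2.imread('pics/d_side.png')[250:430,200:390]
cv2.imwrite('pics/d2.png',np.hstack([cv2.resize(a,(400,420)),cv2.resize(b,(400,420))]))
d=load('wrist','d')
print('hub',onz(d,155,200,.2)); print('cup',onz(d,187,308,.232),onz(d,112,375,.232))
for p in [(.5645,-.1915,.2),(.5615,-.2757,.232)]: print(proj(d,p))
```

```text
hub [ 0.56376001 -0.19085138  0.2       ]
cup [ 0.578981   -0.23377619  0.232     ] [ 0.53646003 -0.26337263  0.232     ]
[156.84930494 201.11121912]
[171.1486553  390.88253645]
```

View pics/d2.png

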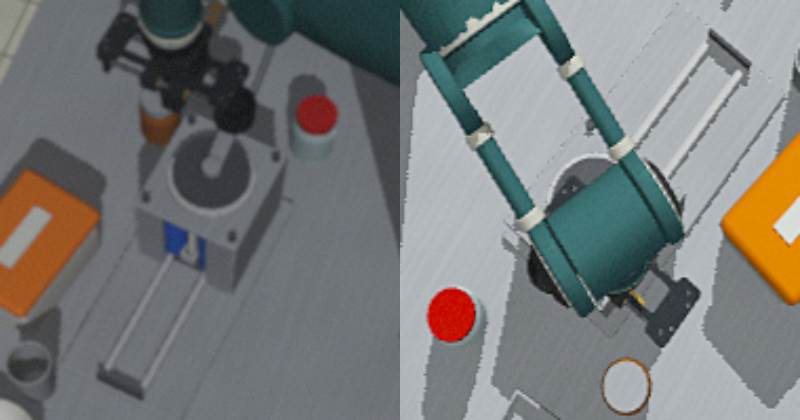

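Run:
```python
from h import *
d=load('wrist','d');p=np.array([.6345,-.239,.2342])
for dz in (0,-.022): print('tip',proj(d,p+[0,0,dz]))
c=load('wrist','c');p=np.array([.5619,-.2744,.2342]);print('c tip',proj(c,p+[0,0,-.022]))
for z in (.232,.196):
  for k in range(0,360,45):
    q=np.array([.5615,-.2757,z])+.03*np.array([np.cos(np.radians(k)),np.sin(np.radians(k)),0]); print(z,k,proj(c,q).round())
for n in 'ad':
    s=load('scene',n); m=(s['img'].max(2)<50).astype(np.uint8); m[:, :300]=0;m[:,400:]=0;m[130:]=0
    k,l,st,ce=cv2.connectedComponentsWithStats(m)
    for j in range(1,k):
        if st[j,4]>60: print(n,st[j],ce[j],onz(s,*ce[j],.2237).round(4))
```

```text
tip [314.74841663 306.14947585]
tip [314.51974791 283.99995801]
c tip [314.58227312 284.27471871]
0.232 0 [383. 299.]
0.232 45 [358. 256.]
0.232 90 [305. 242.]
0.232 135 [258. 268.]
0.232 180 [246. 315.]
0.232 225 [274. 354.]
0.232 270 [323. 365.]
0.232 315 [367. 343.]
0.196 0 [372. 266.]
0.196 45 [350. 229.]
0.196 90 [306. 218.]
0.196 135 [267. 240.]
0.196 180 [257. 280.]
0.196 225 [280. 314.]
0.196 270 [321. 323.]
0.196 315 [359. 304.]
a [342  85  23  25 457] [352.51422319  96.70897155] [ 0.5612 -0.2734  0.2237]
d [324   0  25  24 171] [333.76608187  11.2748538 ] [ 0.6999 -0.5164  0.2237]
d [378   0  22  11 128] [388.2109375   3.9140625] [ 0.5649 -0.5908  0.2237]
d [300   9   8  20 114] [302.85087719  20.72807018] [ 0.7698 -0.4577  0.2237]
d [349  23  31  40 512] [362.87695312  43.99609375] [ 0.5886 -0.4396  0.2237]
d [321  27  16  25 121] [330.84297521  38.75206612] [ 0.6765 -0.4268  0.2237]
d [300  31  11  20  73] [304.45205479  38.89041096] [ 0.7443 -0.4024  0.2237]
d [382  45  18  19 144] [391.19444444  54.70138889] [ 0.5056 -0.4322  0.2237]
d [ 300   50   64   60 1637] [334.66951741  81.7782529 ] [ 0.6206 -0.3009  0.2237]
```

View pics/c_wrist.png

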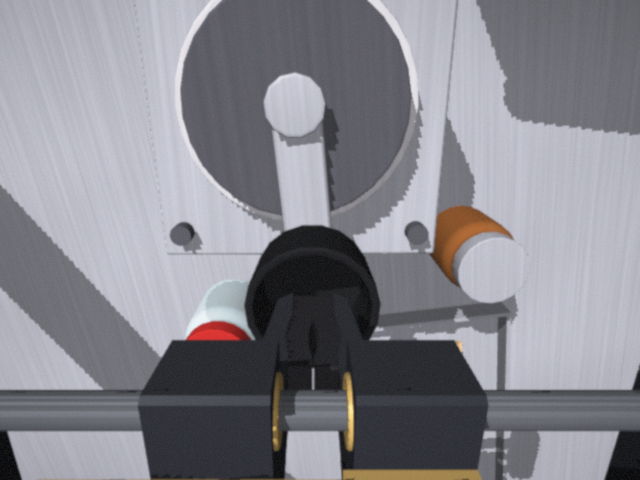

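Run:
```python
from h import *
d=load('wrist','d')
im=d['img'][150:450,60:400,::-1].astype(float); im=255*(im/255)**.5
cv2.imwrite('pics/d3.png',cv2.resize(im.astype(np.uint8),(680,600),interpolation=cv2.INTER_CUBIC))
c=load('wrist','c');im=c['img'][200:400,220:420,::-1].astype(float); im=255*(im/255)**.45
cv2.imwrite('pics/c3.png',cv2.resize(im.astype(np.uint8),(600,600),interpolation=cv2.INTER_CUBIC))
```

```text
(no output)
```

View pics/d3.png

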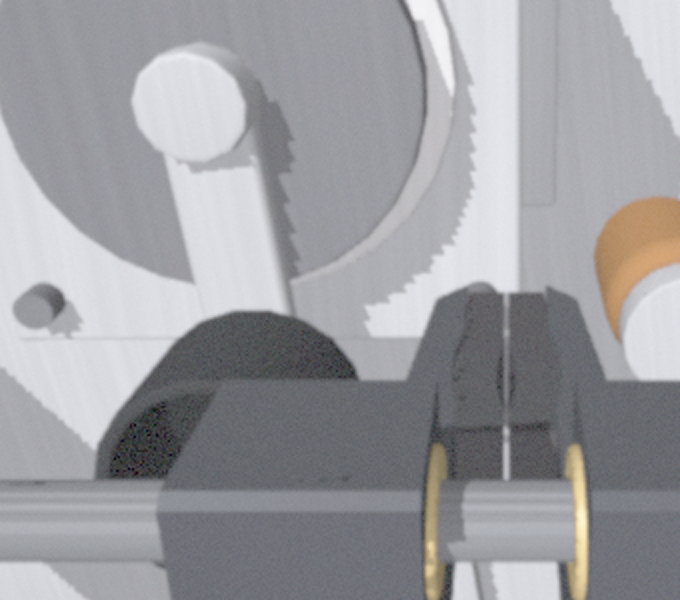

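View pics/c3.png

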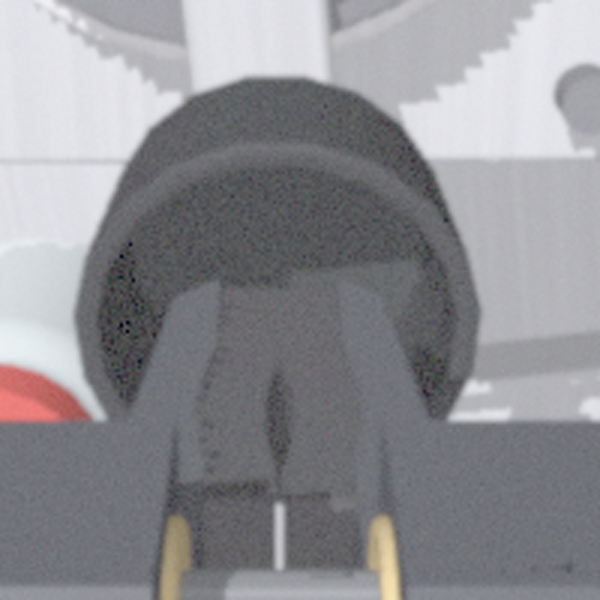

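Run:
```python
from h import *
d=load('wrist','a');o=ctrl.get_obs()
p=np.array([.1804,.6499,.2292]);R=Ro.from_rotvec([-4.24055313e-01,-3.11256031e+00,2.70166404e-03]).as_matrix()
V=d['view'];C=-V[:3,:3].T@V[:3,3]; print('cam in tool',R.T@(C-p),'axis',R.T@ray(d,320,240)[1],'up',R.T@V[1,:3])
for x in (-.009,.009):
  for y in (-.044,.044):
    for z in (-.02,0,.022): print(x,y,z,proj(d,p+R@[x,y,z]).round())
```

```text
cam in tool [ 8.48145025e-02 -9.13213839e-05 -1.54588740e-01] axis [-0.33027973  0.01875348  0.94369678] up [9.46916791e-01 5.05441259e-04 3.21478359e-01]
-0.009 -0.044 -0.02 [200. 353.]
-0.009 -0.044 0 [212. 326.]
-0.009 -0.044 0.022 [223. 302.]
-0.009 0.044 -0.02 [425. 353.]
-0.009 0.044 0 [413. 326.]
-0.009 0.044 0.022 [403. 302.]
0.009 -0.044 -0.02 [196. 312.]
0.009 -0.044 0 [209. 289.]
0.009 -0.044 0.022 [220. 268.]
0.009 0.044 -0.02 [430. 312.]
0.009 0.044 0 [417. 288.]
0.009 0.044 0.022 [405. 268.]
```

Run:
```python
from h import *
c=load('wrist','a');im=c['img'][250:450,20:260,::-1].astype(float); im=255*(im/255)**.45
cv2.imwrite('pics/a3.png',cv2.resize(im.astype(np.uint8),(720,600),interpolation=cv2.INTER_CUBIC))
```

```text
(no output)
```

View pics/a3.png

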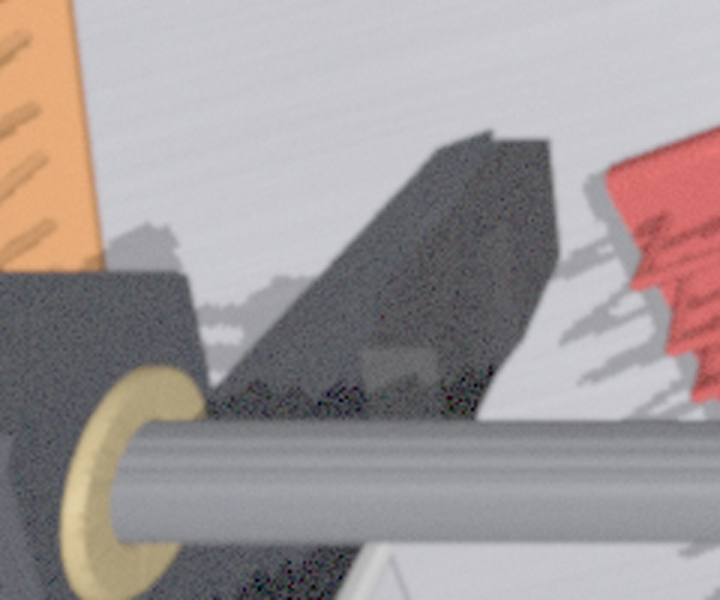

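```bash
python3 -m crank '[[0,0,0,0,0,-15,-1],[0,0,0,-22,-34,-30,-1],[0,0,0,-44,-67,-30,-1],[0,0,0,-44,-67,-30,-1],[0,0,0,-44,-67,-10,-1],[0,0,0,-44,-67,0,-1]]'
python3 -m crank '[[0,0,0,0,0,4,-1],[0,0,0,0,0,8,-1],[0,0,0,0,0,8,-1]]'
python3 - <<'E'
from h import *
c=grab('wrist','e');im=c['img'][200:400,220:420,::-1].astype(float); im=255*(im/255)**.45
cv2.imwrite('pics/e3.png',cv2.resize(im.astype(np.uint8),(600,600),interpolation=cv2.INTER_CUBIC))
E
```

```text
time: 5.62
eef_pos: [0.5618, -0.2735, 0.2319]
tool_rot: [-2.36, -2.07, 0.001]
force: [-0.2, -0.3, -0.8]
gripper_width: 0.0001
time: 6.0
eef_pos: [0.5621, -0.2741, 0.2258]
tool_rot: [-2.361, -2.071, 0.0]
force: [0.3, 0.4, 1.0]
gripper_width: 0.0008
```

View pics/e3.png

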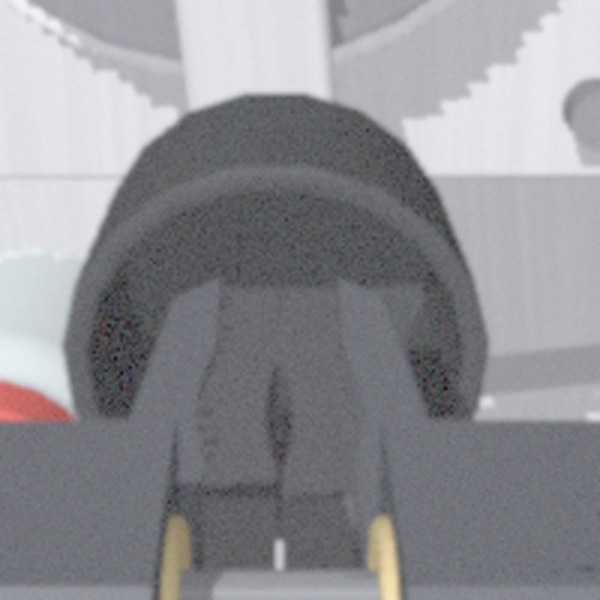

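```bash
python3 -m crank '[[0,0,0,0,0,3,-1],[0,0,0,0,0,6,-1],[0,0,0,0,0,6,-1]]'; python3 -m crank '[[0,0,0,0,0,3,-1],[0,0,0,0,0,6,-1],[0,0,0,0,0,6,-1]]'
```

```text
time: 6.42
eef_pos: [0.5617, -0.2742, 0.2199]
tool_rot: [-2.362, -2.071, 0.0]
force: [0.4, 0.5, 0.2]
gripper_width: 0.0009
time: 6.8
eef_pos: [0.5617, -0.2742, 0.2137]
tool_rot: [-2.362, -2.071, 0.0]
force: [-0.1, -0.2, 0.4]
gripper_width: 0.0009
```

```bash
python3 -m crank '[[0,0,0,0,0,3,-1],[0,0,0,0,0,5,-1],[0,0,0,0,0,5,-1]]'; python3 -m crank '[[0,0,0,0,0,3,-1],[0,0,0,0,0,5,-1],[0,0,0,0,0,5,-1]]'
python3 - <<'E'
from h import *
c=grab('wrist','f');im=c['img'][200:400,220:420,::-1].astype(float); im=255*(im/255)**.45
cv2.imwrite('pics/f3.png',cv2.resize(im.astype(np.uint8),(600,600),interpolation=cv2.INTER_CUBIC))
E
```

```text
time: 7.18
eef_pos: [0.5618, -0.2742, 0.2089]
tool_rot: [-2.362, -2.071, 0.0]
force: [0.1, -0.3, 0.2]
gripper_width: 0.0001
time: 7.55
eef_pos: [0.5618, -0.2742, 0.2039]
tool_rot: [-2.362, -2.071, 0.0]
force: [-0.5, 0.6, -0.2]
gripper_width: 0.0002
```

View pics/f3.png

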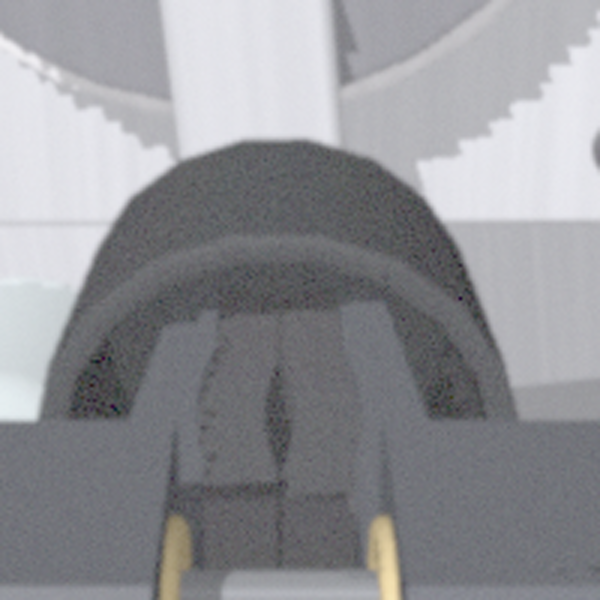

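```bash
python3 -m crank '[[0,0,0,0,8,0,-1],[0,0,0,2,16,0,-1],[0,0,0,5,24,0,-1],[0,0,0,8,32,0,-1],[0,0,0,13,39,0,-1]]'
python3 - <<'E'
from h import *
c=grab('wrist','g');im=c['img'][:400,100:520,::-1].astype(float); im=255*(im/255)**.6
cv2.imwrite('pics/g3.png',cv2.resize(im.astype(np.uint8),(630,600),interpolation=cv2.INTER_CUBIC))
E
```

```text
time: 8.22
eef_pos: [0.6029, -0.2664, 0.2042]
tool_rot: [-2.362, -2.071, 0.0]
force: [-3.9, -0.4, 0.2]
gripper_width: 0.0002
```

View pics/g3.png

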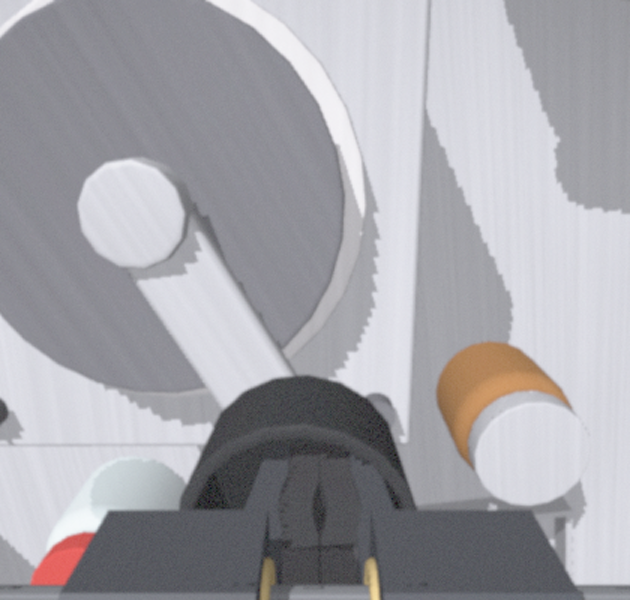

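```bash
python3 -m crank '[[0,0,0,5,7,0,-1],[0,0,0,11,13,0,-1],[0,0,0,17,19,0,-1],[0,0,0,24,24,0,-1],[0,0,0,31,28,0,-1],[0,0,0,39,31,0,-1],[0,0,0,47,34,0,-1],[0,0,0,56,36,0,-1],[0,0,0,64,37,0,-1],[0,0,0,72,37,0,-1],[0,0,0,81,36,0,-1],[0,0,0,89,35,0,-1],[0,0,0,97,32,0,-1],[0,0,0,105,29,0,-1],[0,0,0,113,25,0,-1]]'
python3 - <<'E'
from h import *
o=ctrl.get_obs();H=np.array([.5643,-.191]);q=o['eef_pos'][:2]-H
a=np.radians(-7.62);x=np.array([np.cos(a),np.sin(a)]);y=np.array([-np.sin(a),np.cos(a)])
print(q@y*1e3,q@x*1e3,np.hypot(*q),np.arctan2(q@x,-(q@y)))
c=grab('wrist','g2')
E
```

```text
time: 10.15
eef_pos: [0.6418, -0.1572, 0.2043]
tool_rot: [2.362, 2.071, 0.0]
force: [1.5, -2.2, -0.9]
gripper_width: 0.0005
43.8226284683006 72.36788943738159 0.08460221148109426 2.1152892773918506
```

View pics/g2_wrist.png

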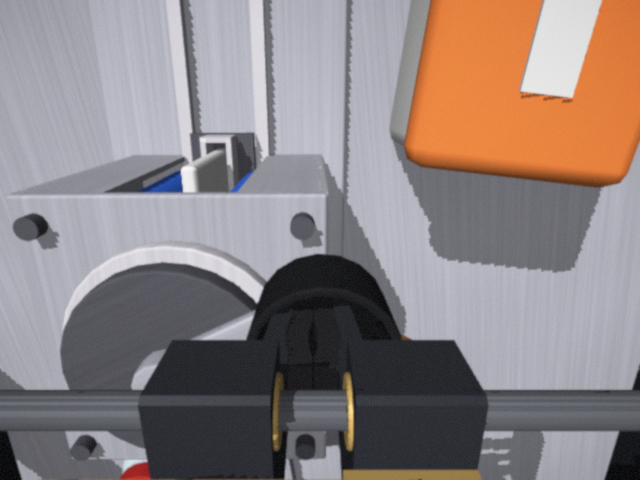

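```bash
python3 -m crank '[[0,0,0,7,-4,0,-1],[0,0,0,14,-10,0,-1],[0,0,0,20,-16,0,-1],[0,0,0,25,-22,0,-1],[0,0,0,30,-29,0,-1],[0,0,0,34,-37,0,-1],[0,0,0,37,-45,0,-1],[0,0,0,40,-53,0,-1],[0,0,0,41,-61,0,-1],[0,0,0,42,-69,0,-1],[0,0,0,42,-78,0,-1],[0,0,0,41,-86,0,-1],[0,0,0,39,-95,0,-1],[0,0,0,37,-103,0,-1],[0,0,0,33,-111,0,-1],[0,0,0,29,-118,0,-1]]'
python3 - <<'E'
from h import *
o=ctrl.get_obs();H=np.array([.5643,-.191]);q=o['eef_pos'][:2]-H
a=np.radians(-7.62);x=np.array([np.cos(a),np.sin(a)]);y=np.array([-np.sin(a),np.cos(a)])
print(q@y*1e3,q@x*1e3,np.hypot(*q),np.arctan2(q@x,-(q@y)))
c=grab('wrist','g4')
E
```

```text
time: 12.2
eef_pos: [0.5288, -0.1127, 0.2043]
tool_rot: [-2.362, -2.071, -0.003]
force: [3.6, 0.2, -0.9]
gripper_width: 0.0004
72.9375570141696 -45.58054927883543 0.08600856757181569 -2.5830468145450536
```

View pics/g4_wrist.png

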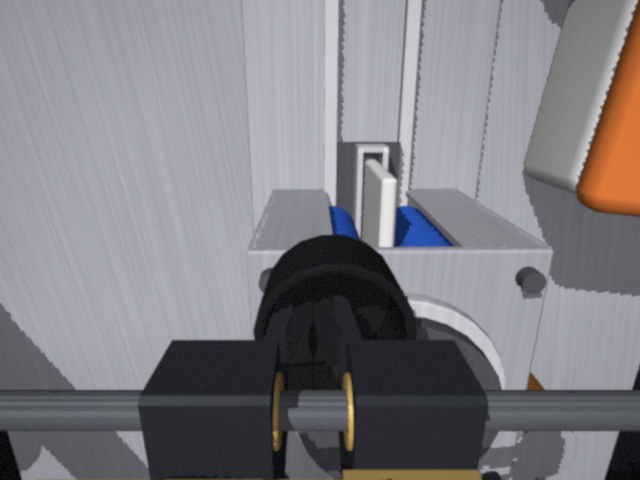

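```bash
python3 -m crank '[[0,0,0,-5,-7,0,-1],[0,0,0,-10,-13,0,-1],[0,0,0,-16,-19,0,-1],[0,0,0,-23,-25,0,-1],[0,0,0,-30,-29,0,-1],[0,0,0,-38,-33,0,-1],[0,0,0,-46,-36,0,-1],[0,0,0,-54,-38,0,-1],[0,0,0,-62,-39,0,-1],[0,0,0,-71,-40,0,-1],[0,0,0,-79,-40,0,-1],[0,0,0,-88,-39,0,-1],[0,0,0,-96,-37,0,-1],[0,0,0,-104,-34,0,-1],[0,0,0,-112,-30,0,-1],[0,0,0,-119,-26,0,-1],[0,0,0,-126,-21,0,-1],[0,0,0,-132,-15,0,-1],[0,0,0,-138,-9,0,-1],[0,0,0,-143,-2,0,-1]]'
python3 - <<'E'
from h import *
o=ctrl.get_obs();H=np.array([.5643,-.191]);q=o['eef_pos'][:2]-H
a=np.radians(-7.62);x=np.array([np.cos(a),np.sin(a)]);y=np.array([-np.sin(a),np.cos(a)])
print(q@y*1e3,q@x*1e3,np.hypot(*q),np.arctan2(q@x,-(q@y)))
E
```

```text
time: 14.75
eef_pos: [0.5083, -0.2556, 0.2041]
tool_rot: [-2.362, -2.071, 0.0]
force: [-1.8, 2.1, 0.2]
gripper_width: 0.0002
-71.4466042639546 -46.91900194338747 0.0854752011066001 -0.5810709933888839
```

```bash
python3 -m crank '[[0,0,0,-4,8,0,-1],[0,0,0,-8,15,0,-1],[0,0,0,-11,23,0,-1],[0,0,0,-13,32,0,-1],[0,0,0,-14,40,0,-1],[0,0,0,-14,48,0,-1],[0,0,0,-13,57,0,-1],[0,0,0,-12,65,0,-1],[0,0,0,-10,73,0,-1],[0,0,0,-7,81,0,-1],[0,0,0,-3,89,0,-1],[0,0,0,2,96,0,-1],[0,0,0,7,103,0,-1],[0,0,0,13,109,0,-1],[0,0,0,19,114,0,-1],[0,0,0,26,119,0,-1],[0,0,0,34,123,0,-1],[0,0,0,42,127,0,-1],[0,0,0,50,129,0,-1],[0,0,0,58,131,0,-1]]'
python3 - <<'E'
from h import *
o=ctrl.get_obs();H=np.array([.5643,-.191]);q=o['eef_pos'][:2]-H
a=np.radians(-7.62);x=np.array([np.cos(a),np.sin(a)]);y=np.array([-np.sin(a),np.cos(a)])
print(q@y*1e3,q@x*1e3,np.hypot(*q),np.arctan2(q@x,-(q@y))+2*np.pi)
E
```

```text
time: 17.25
eef_pos: [0.6456, -0.2142, 0.2042]
tool_rot: [2.362, 2.071, -0.0]
force: [-1.7, -1.5, -1.6]
gripper_width: 0.0004
-12.24305202077433 83.68709529397617 0.0845779063439527 7.708716546468207
```

```bash
python3 -m crank '[[0,0,0,8,1,0,-1],[0,0,0,17,1,0,-1],[0,0,0,25,0,0,-1],[0,0,0,34,-2,0,-1],[0,0,0,42,-4,0,-1],[0,0,0,50,-7,0,-1],[0,0,0,57,-11,0,-1],[0,0,0,64,-16,0,-1],[0,0,0,71,-22,0,-1],[0,0,0,77,-28,0,-1],[0,0,0,82,-34,0,-1],[0,0,0,87,-41,0,-1],[0,0,0,90,-49,0,-1],[0,0,0,94,-57,0,-1]]'
python3 - <<'E'
from h import *
o=ctrl.get_obs();H=np.array([.5643,-.191]);q=o['eef_pos'][:2]-H
a=np.radians(-7.62);x=np.array([np.cos(a),np.sin(a)]);y=np.array([-np.sin(a),np.cos(a)])
print(q@y*1e3,q@x*1e3,np.hypot(*q),np.arctan2(q@x,-(q@y))+2*np.pi)
E
```

```text
time: 19.0
eef_pos: [0.6008, -0.1139, 0.2043]
tool_rot: [2.362, 2.071, 0.0]
force: [1.3, -2.6, -1.6]
gripper_width: 0.0004
81.22973950082257 25.977174497968928 0.08528237903734523 9.115257523459956
```

```bash
python3 -m crank '[[0,0,0,2,-8,0,-1],[0,0,0,3,-16,0,-1],[0,0,0,4,-25,0,-1],[0,0,0,4,-33,0,-1],[0,0,0,3,-42,0,-1],[0,0,0,1,-50,0,-1],[0,0,0,-2,-58,0,-1],[0,0,0,-5,-66,0,-1],[0,0,0,-10,-73,0,-1],[0,0,0,-15,-80,0,-1],[0,0,0,-20,-86,0,-1],[0,0,0,-27,-92,0,-1],[0,0,0,-33,-97,0,-1],[0,0,0,-41,-102,0,-1],[0,0,0,-48,-105,0,-1],[0,0,0,-56,-108,0,-1],[0,0,0,-64,-110,0,-1],[0,0,0,-73,-112,0,-1],[0,0,0,-81,-112,0,-1],[0,0,0,-90,-112,0,-1]]'
python3 - <<'E'
from h import *
o=ctrl.get_obs();H=np.array([.5643,-.191]);q=o['eef_pos'][:2]-H
a=np.radians(-7.62);x=np.array([np.cos(a),np.sin(a)]);y=np.array([-np.sin(a),np.cos(a)])
print(q@y*1e3,q@x*1e3,np.hypot(*q),np.arctan2(q@x,-(q@y))+4*np.pi)
E
```

```text
time: 21.5
eef_pos: [0.4784, -0.1891, 0.2042]
tool_rot: [-2.362, -2.071, -0.0]
force: [3.2, 3.6, -1.7]
gripper_width: 0.0004
-9.461670736450094 -85.37342835350597 0.08589613193826724 11.105950735538066
```

```bash
python3 -m crank '[[0,0,0,-8,2,0,-1],[0,0,0,-16,4,0,-1],[0,0,0,-24,7,0,-1],[0,0,0,-32,11,0,-1],[0,0,0,-39,15,0,-1],[0,0,0,-46,20,0,-1],[0,0,0,-52,26,0,-1],[0,0,0,-58,32,0,-1],[0,0,0,-63,39,0,-1],[0,0,0,-67,47,0,-1],[0,0,0,-70,55,0,-1],[0,0,0,-73,63,0,-1],[0,0,0,-75,71,0,-1],[0,0,0,-76,79,0,-1],[0,0,0,-76,84,0,-1]]'
python3 -m crank '[[0,0,0,0,4,0,-1],[0,0,0,0,4,0,-1]]'
```

```text
time: 23.38
eef_pos: [0.5523, -0.2755, 0.2042]
tool_rot: [2.362, 2.071, -0.001]
force: [-3.4, -0.7, -0.8]
gripper_width: 0.0003
time: 23.62
eef_pos: [0.5564, -0.2758, 0.2044]
tool_rot: [2.361, 2.07, 0.001]
force: [-0.1, -0.9, 0.5]
gripper_width: 0.0003
```

```bash
python3 -m crank '[[0,0,0,0,2,0,-1],[0,0,0,0,4,0,-1],[0,0,0,0,4,0,-1]]';python3 -m crank '[[0,0,0,0,2,0,-1],[0,0,0,0,4,0,-1],[0,0,0,0,4,0,-1]]'
```

```text
time: 24.0
eef_pos: [0.5599, -0.2761, 0.2044]
tool_rot: [2.362, 2.071, 0.0]
force: [-0.9, -0.2, -0.2]
gripper_width: 0.0002
time: 24.38
eef_pos: [0.5624, -0.277, 0.2042]
tool_rot: [-2.361, -2.07, 0.004]
force: [-6.2, -1.7, 2.8]
gripper_width: 0.0006
```

```bash
python3 -m crank '[[0,0,0,0,2,0,-1],[0,0,0,0,3,0,-1],[0,0,0,0,3,0,-1]]'
python3 - <<'E'
from h import *
grab('wrist','h')
E
```

```text
time: 24.75
eef_pos: [0.5627, -0.2772, 0.204]
tool_rot: [-2.358, -2.067, 0.01]
force: [-14.7, -1.1, 5.9]
gripper_width: 0.0003
```

View pics/h_wrist.png

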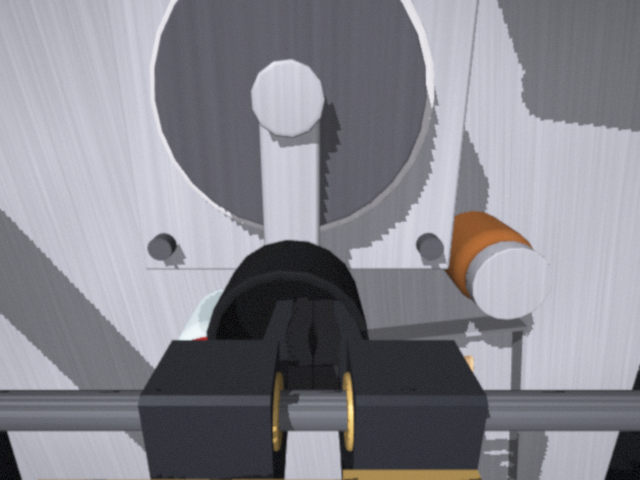

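```bash
python3 -m crank '[[0,0,0,0,-5,0,-1],[0,0,0,0,-10,0,-1],[0,0,0,0,-12,-10,-1],[0,0,0,0,-12,-35,-1],[0,0,0,0,-12,-90,-1],[0,0,0,120,20,-100,-0.3],[0,0,0,180,10,-100,-0.3],[0,0,0,180,0,-100,-0.3],[0,0,0,180,0,-100,-0.3]]'
python3 - <<'E'
from h import *
for n in ['wrist','scene','side']: grab(n,'i')
a=cv2.imread('pics/i_scene.png')[40:260,230:440];b=cv2.imread('pics/i_side.png')[250:430,200:390]
cv2.imwrite('pics/i2.png',np.hstack([cv2.resize(a,(400,420)),cv2.resize(b,(400,420))]))
E
```

```text
time: 25.92
eef_pos: [0.591, -0.0945, 0.3057]
tool_rot: [2.356, 2.077, 0.004]
force: [0.4, -0.7, -0.3]
gripper_width: 0.0311
```

View pics/i_wrist.png

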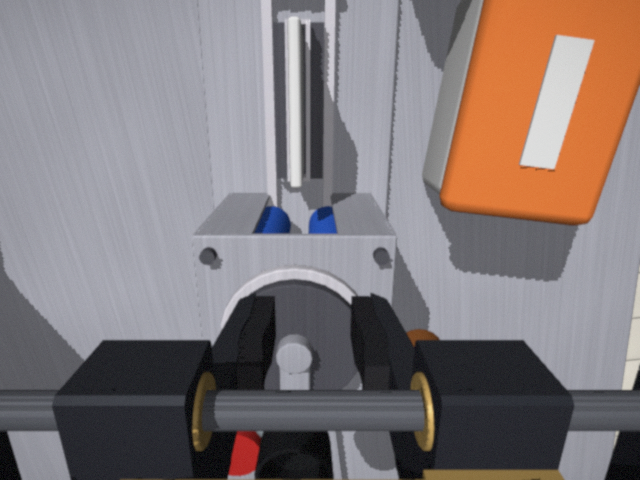

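View pics/i2.png

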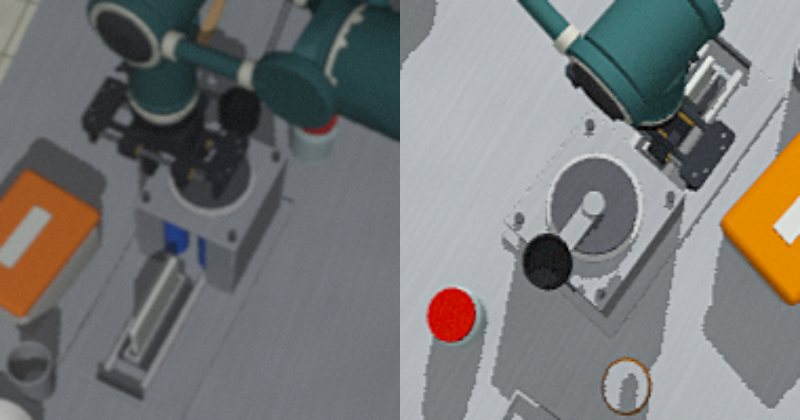

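Run:
```python
from h import *
d=load('wrist','i'); S=load('scene','i')
for im,nm,(x0,y0,x1,y1) in [(d['img'],'w',(285,10,312,195)),(S['img'],'s',(290,160,335,240))]:
    m=(im[y0:y1,x0:x1].min(2)>(200 if nm=='w' else 140)).astype(np.uint8)
    k,l,st,ce=cv2.connectedComponentsWithStats(m)
    j=1+np.argmax(st[1:,4]); ys,xs=np.where(l==j); r=cv2.minAreaRect(np.stack([xs+x0,ys+y0],1).astype(np.float32)); print(nm,r)
    D=d if nm=='w' else S
    B=cv2.boxPoints(r)
    for u,v in B: print(onz(D,u,v,.125).round(4))
    print('c',onz(D,*r[0],.125).round(4))
o=ctrl.get_obs();print(o['eef_pos'],o['gripper_width'])
```

```text
w ((293.5856018066406, 101.00546264648438), (168.09071350097656, 9.038690567016602), 89.24615478515625)
[0.5903 0.0489 0.125 ]
[0.5969 0.0482 0.125 ]
[ 0.5814 -0.0769  0.125 ]
[ 0.5738 -0.076   0.125 ]
c [ 0.5861 -0.01    0.125 ]
s ((309.8726501464844, 194.9292449951172), (2.0397000312805176, 43.90211486816406), 29.05460548400879)
[0.5974 0.0473 0.125 ]
[ 0.5828 -0.0753  0.125 ]
[ 0.5773 -0.0742  0.125 ]
[0.592  0.0484 0.125 ]
c [ 0.5875 -0.0127  0.125 ]
[ 0.59053095 -0.09881177  0.30482184] 0.031117253128353468
```

Run:
```python
from h import *
to([.5872,-.0125,.18],-7.4)
```

```text
shift [ 85.2 -14.7 124.8] rz -0.08658598393813577 yaw -7.49 tilt [ 1.1e-03 -7.0e-04 -1.0e+00]
```

```bash
python3 -m crank '[[0,0,0,60,-10,30,-0.3],[0,0,0,85,-15,80,-0.3],[0,0,0,85,-15,125,-0.3],[0,0,0,85,-15,125,-0.3]]'
python3 - <<'E'
from h import *
grab('wrist','j');to([.5872,-.0125,.18],-7.4)
E
```

```text
time: 26.58
eef_pos: [0.5832, -0.0133, 0.1748]
tool_rot: [-2.359, -2.065, 0.01]
force: [0.3, 0.2, 0.2]
gripper_width: 0.031
shift [ 1.3  1.6 -2.1] rz -0.2117514372874041 yaw -7.61 tilt [-0.0037 -0.     -1.    ]
```

View pics/j_wrist.png

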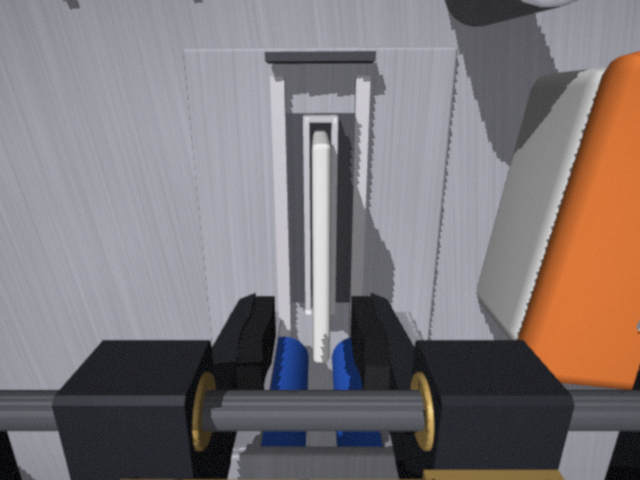

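Run:
```python
from h import *
d=load('wrist','j')
a=onz(d,321,145,.125);b=onz(d,320.5,362,.125);print(a,b,np.linalg.norm(a-b),(a+b)/2)
to([*((a+b)/2)[:2],.18],-7.4)
# where finger midpoint line meets
print(proj(d,ctrl.get_obs()['eef_pos']))
```

```text
[0.59423771 0.0484449  0.125     ] [ 0.57793827 -0.07766575  0.125     ] 0.12715961606202944 [ 0.58608799 -0.01461043  0.125     ]
shift [-1.   0.8 -2.1] rz -0.2117514372874041 yaw -7.61 tilt [-0.0037 -0.     -1.    ]
[320.07651554 309.64476647]
```

```bash
python3 -m crank '[[0,0,0,0,1,35,-0.3],[0,0,0,0,1,55,-0.3],[0,0,0,0,1,65,-0.3],[0,0,0,0,1,76,-0.3],[0,0,0,0,1,76,-0.3]]' 
python3 -m crank '[[0,0,0,0,0,0,-1],[0,0,0,0,0,0,-1],[0,0,0,0,0,0,-1],[0,0,0,0,0,0,-1]]' 25
python3 - <<'E'
from h import *
grab('wrist','k');to([.5866,-.0135,.102],-7.4)
E
```

```text
time: 27.25
eef_pos: [0.5872, -0.0125, 0.1029]
tool_rot: [-2.362, -2.071, 0.001]
force: [-0.6, 0.0, -1.8]
gripper_width: 0.0309
time: 27.75
eef_pos: [0.5879, -0.0124, 0.1039]
tool_rot: [2.362, 2.071, 0.001]
force: [-0.1, 0.7, 3.0]
gripper_width: 0.0095
shift [-1.3 -1.1  1.9] rz -0.11004220660885267 yaw -7.51 tilt [ 0.001 -0.    -1.   ]
```

View pics/k_wrist.png

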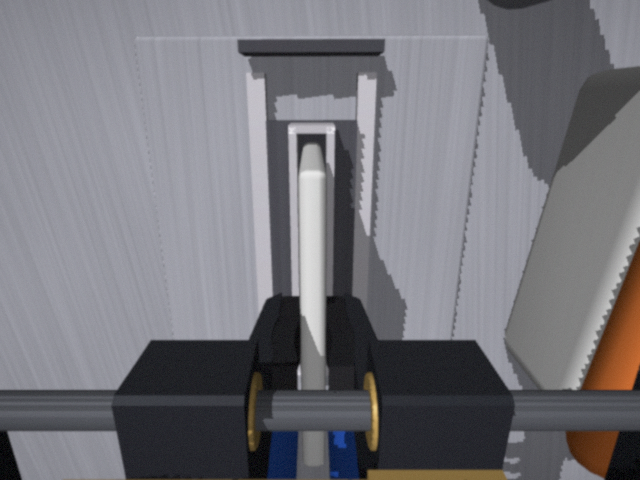

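```bash
python3 -m crank '[[0,0,0,0,0,-10,-1],[0,0,0,0,0,-25,-1],[0,0,0,0,0,-45,-1],[0,0,0,0,0,-70,-1],[0,0,0,0,0,-100,-1],[0,0,0,0,0,-140,-1],[0,0,0,0,0,-140,-1]]'
python3 - <<'E'
from h import *
to([.43,.16,.25],-4.8)
grab('wrist','l')
E
```

```text
time: 28.68
eef_pos: [0.5904, -0.0126, 0.249]
tool_rot: [2.357, 2.066, 0.011]
force: [-0.0, -0.4, -1.9]
gripper_width: 0.01
shift [ 150.1 -181.6   -2.7] rz -2.717290062006299 yaw -7.52 tilt [ 9.9e-03 -6.0e-04 -1.0e+00]
```

View pics/l_wrist.png

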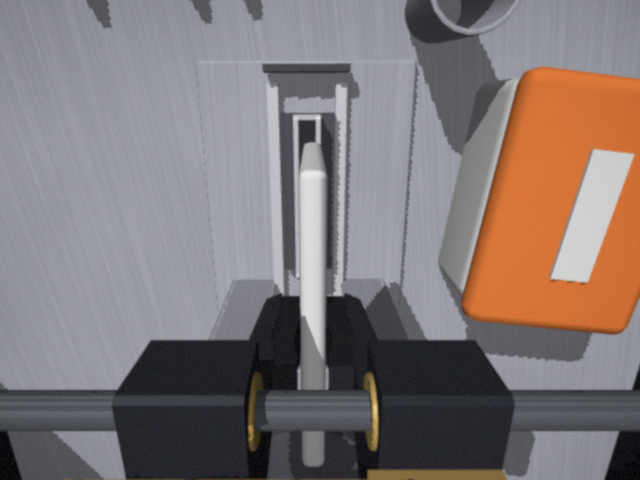

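```bash
python3 -m crank '[[0,0,-1,30,-36,0,-1],[0,0,-2.7,60,-72,0,-1],[0,0,-2.7,90,-108,0,-1],[0,0,-2.7,120,-145,0,-1],[0,0,-2.7,140,-170,0,-1],[0,0,-2.7,150,-181,0,-1],[0,0,-2.7,150,-181,0,-1],[0,0,-2.7,150,-181,0,-1]]'
python3 - <<'E'
from h import *
to([.4387,.3263,.25],-4.8)
grab('wrist','m')
E
```

```text
time: 29.72
eef_pos: [0.4282, 0.1593, 0.2429]
tool_rot: [2.313, 2.125, -0.001]
force: [-0.1, 0.6, -1.8]
gripper_width: 0.0095
shift [167.2  -3.6  -7.2] rz -0.04107752453359126 yaw -4.84 tilt [-1.e-04 -7.e-04 -1.e+00]
```

View pics/m_wrist.png

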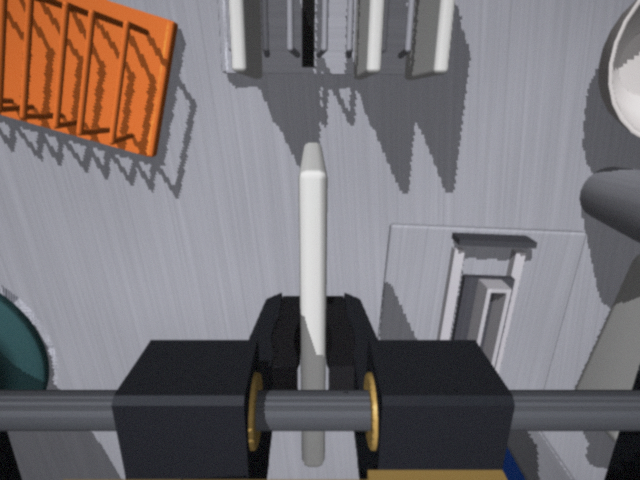

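```bash
python3 -m crank '[[0,0,0,35,-1,-5,-1],[0,0,0,70,-3,-5,-1],[0,0,0,70,-3,-5,-1],[0,0,0,70,-3,-5,-1]]'
python3 - <<'E'
from h import *
to([.4387,.3263,.25],-4.8)
d=grab('wrist','n')
cv2.imwrite('pics/n2.png',cv2.resize(d['img'][:200,180:480,::-1],(800,533),interpolation=cv2.INTER_CUBIC))
E
```

```text
time: 30.28
eef_pos: [0.4309, 0.2291, 0.2478]
tool_rot: [2.313, 2.125, -0.002]
force: [-0.5, 0.6, -2.1]
gripper_width: 0.0095
shift [97.5 -0.4 -2.3] rz -0.0438150081270976 yaw -4.84 tilt [-6.0e-04 -1.1e-03 -1.0e+00]
```

View pics/n2.png

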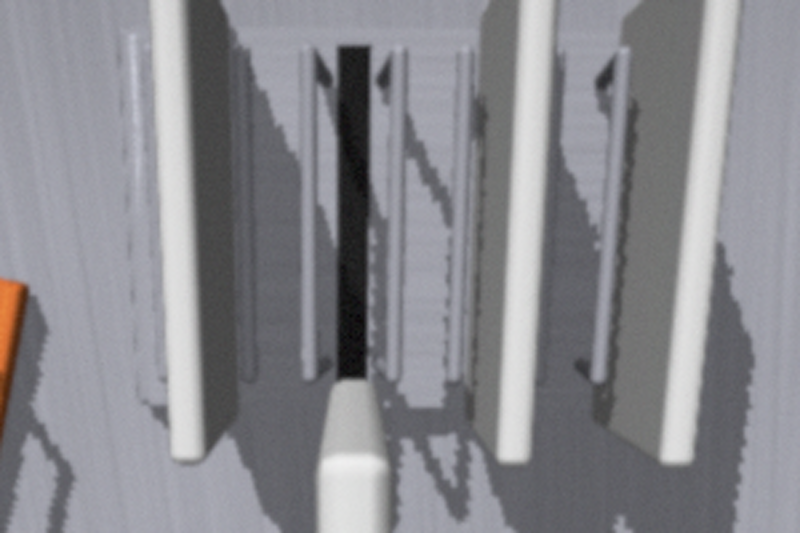

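Run:
```python
from h import *
d=load('wrist','n'); s=800/300
f=lambda x,y,z: onz(d,180+x/s,y/s,z)
L=f(309,50,.06),f(311,376,.06);R=f(400,50,.06),f(394,376,.06)
M=[(L[i]+R[i])/2 for i in (0,1)]
print('L',L,'R',R,'w',np.linalg.norm(L[0]-R[0]),'len',np.linalg.norm(L[0]-L[1]),np.linalg.norm(R[0]-R[1]))
print('mid',M,(M[0]+M[1])/2); v=M[0]-M[1];print('yaw',-np.degrees(np.arctan2(v[0],v[1])))
S=f(353,48,.012),f(351,370,.012);print('strip',S);v=S[0]-S[1];print(-np.degrees(np.arctan2(v[0],v[1])))
# board held near end top corners
p=ctrl.get_obs()['eef_pos'];print(p)
zt=p[2]+.125-.1035
print('held board end', onz(d,180+353/s,460/s,zt))
for q in [(170,0),(187,455),(540,0),(513,455),(722,0),(677,455)]: print(f(*q,.107))
```

```text
L (array([0.42929184, 0.37161784, 0.06      ]), array([0.42104296, 0.28150502, 0.06      ])) R (array([0.45503038, 0.36942961, 0.06      ]), array([0.4467517 , 0.27932096, 0.06      ])) w 0.025831387924699065 len 0.09048958030387166 0.09048815369228726
mid [array([0.44216111, 0.37052372, 0.06      ]), array([0.43389733, 0.28041299, 0.06      ])] [0.43802922 0.32546836 0.06      ]
yaw -5.239766435644349
strip (array([0.4424237 , 0.37917564, 0.012     ]), array([0.43308434, 0.27793387, 0.012     ]))
-5.270510374787358
[0.43076079 0.22897853 0.247896  ]
held board end [0.43510427 0.29030429 0.269396  ]
[0.39795667 0.37718569 0.107     ]
[0.3872707  0.26762467 0.107     ]
[0.48706131 0.36960947 0.107     ]
[0.47644745 0.26005029 0.107     ]
[0.53088644 0.36588318 0.107     ]
[0.5213045  0.25624028 0.107     ]
```

```bash
python3 - <<'E'
from h import *
to([.4388,.3275,.25],-5.25)
E
python3 -m crank '[[0,0,0.4,30,0,-2,-1],[0,0,0.4,60,0,-2,-1],[0,0,0.4,85,-1,-2,-1],[0,0,0.4,99,-1,-2,-1],[0,0,0.4,99,-1,-2,-1],[0,0,0.4,99,-1,-2,-1],[0,0,0.4,99,-1,-2,-1]]'
python3 - <<'E'
from h import *
to([.4388,.3275,.25],-5.25)
d=grab('wrist','p'); e=grab('side','p')
cv2.imwrite('pics/p2.png',np.hstack([cv2.resize(d['img'][:400,140:480,::-1],(400,470)),cv2.resize(e['img'][110:240,280:400,::-1],(400,470))]))
E
```

```text
shift [98.8 -0.4 -2.2] rz 0.3824312396531582 yaw -4.87 tilt [-5.e-04 -9.e-04 -1.e+00]
time: 31.2
eef_pos: [0.4379, 0.3279, 0.2503]
tool_rot: [2.321, 2.117, -0.0]
force: [0.5, 0.2, -2.0]
gripper_width: 0.0098
shift [-0.3  1.   0.3] rz -0.013898902749360786 yaw -5.26 tilt [ 1.e-04 -3.e-04 -1.e+00]
```

View pics/p2.png

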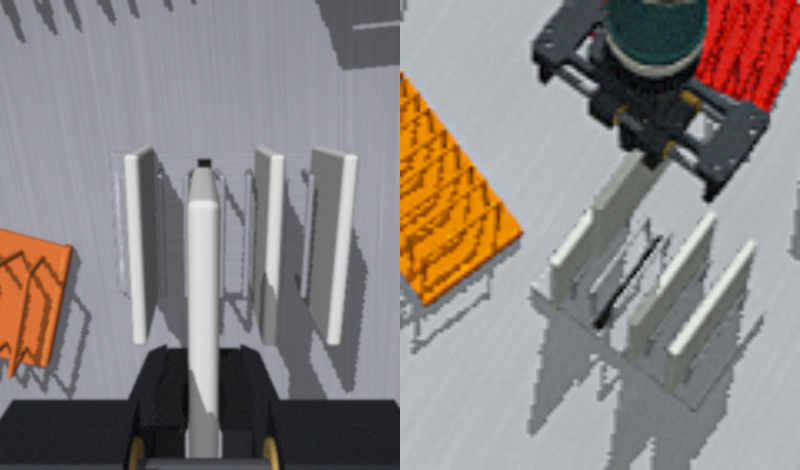

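```bash
python3 -m crank '[[0,0,0,0,1,30,-1],[0,0,0,0,1,60,-1],[0,0,0,0,1,85,-1],[0,0,0,0,1,100,-1],[0,0,0,0,1,105,-1],[0,0,0,0,1,105,-1]]'
python3 - <<'E'
from h import *
to([.4388,.3275,.12],-5.25)
d=grab('wrist','q'); e=grab('side','q')
cv2.imwrite('pics/q2.png',np.hstack([cv2.resize(d['img'][:400,140:480,::-1],(400,470)),cv2.resize(e['img'][110:240,280:400,::-1],(400,470))]))
E
```

```text
time: 32.05
eef_pos: [0.4391, 0.3288, 0.1456]
tool_rot: [2.32, 2.118, 0.001]
force: [-0.2, -0.7, -1.0]
gripper_width: 0.0096
shift [-1.3 -0.2 25.6] rz 0.03066845025824705 yaw -5.22 tilt [ 4.e-04  3.e-04 -1.e+00]
```

View pics/q_wrist.png

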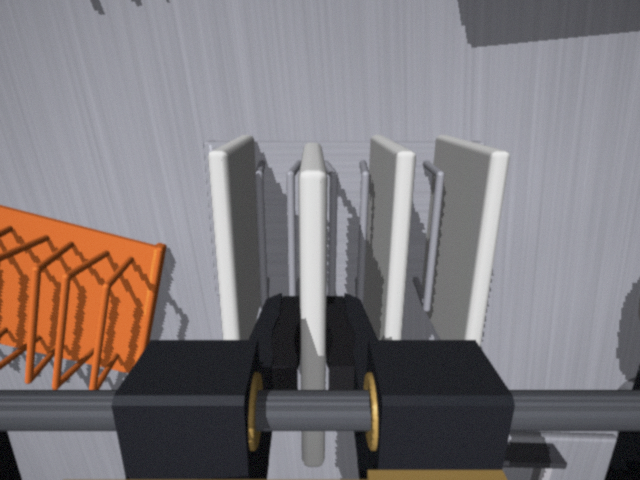

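View pics/q2.png

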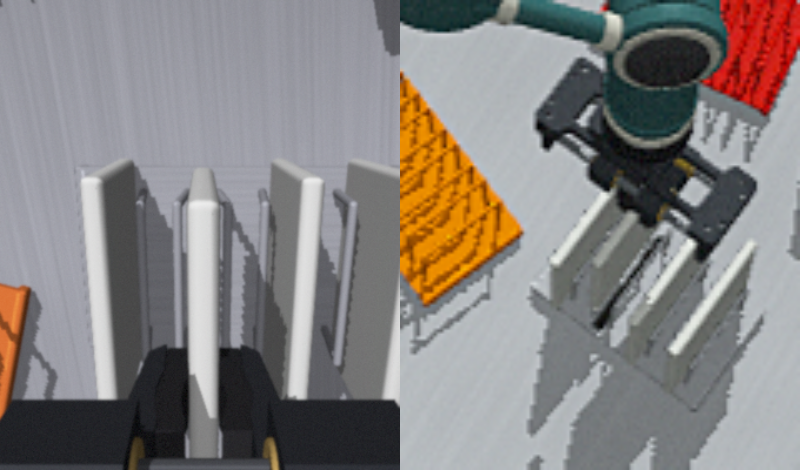

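```bash
python3 -m crank '[[0,0,0,-1,0,10,-1],[0,0,0,-1,0,22,-1],[0,0,0,-1,0,34,-1],[0,0,0,-1,0,45,-1],[0,0,0,-1,0,50,-1],[0,0,0,-1,0,50,-1]]' 
python3 -m crank '[[0,0,0,0,0,3,-1],[0,0,0,0,0,6,-1],[0,0,0,0,0,6,-1]]'
python3 - <<'E'
from h import *
d=grab('wrist','r')
E
```

```text
time: 32.9
eef_pos: [0.4384, 0.3274, 0.0945]
tool_rot: [-2.32, -2.118, 0.002]
force: [0.4, 0.3, -1.4]
gripper_width: 0.0097
time: 33.28
eef_pos: [0.4386, 0.3276, 0.0891]
tool_rot: [-2.32, -2.118, 0.0]
force: [0.2, -0.2, -1.8]
gripper_width: 0.0094
```

View pics/r_wrist.png

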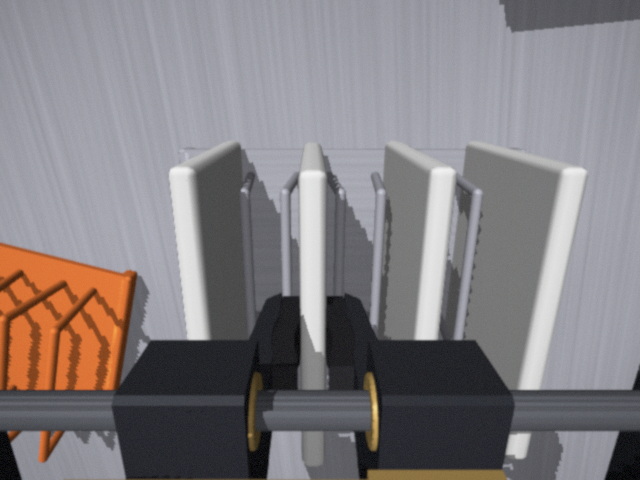

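```bash
python3 -m crank '[[0,0,0,0,0,2,-1],[0,0,0,0,0,3,-1],[0,0,0,0,0,3,-1]]';python3 -m crank '[[0,0,0,0,0,1,-1],[0,0,0,0,0,2,-1],[0,0,0,0,0,2,-1]]'
```

```text
time: 33.7
eef_pos: [0.4386, 0.3275, 0.0861]
tool_rot: [-2.32, -2.118, 0.0]
force: [0.5, 0.1, -2.0]
gripper_width: 0.0097
time: 34.08
eef_pos: [0.4394, 0.3276, 0.0859]
tool_rot: [2.32, 2.118, 0.001]
force: [-0.9, -3.6, 7.9]
gripper_width: 0.0097
```

```bash
python3 -m crank '[[0,0,0,0,0,-1.5,-1],[0,0,0,0,0,-1.5,-0.55],[0,0,0,0,0,-1.5,-0.5],[0,0,0,0,0,-1.5,-0.5]]'
python3 - <<'E'
from h import *
d=grab('wrist','s')
E
```

```text
time: 34.58
eef_pos: [0.4387, 0.3277, 0.0856]
tool_rot: [-2.32, -2.118, 0.0]
force: [0.0, -0.5, -0.6]
gripper_width: 0.0217
```

View pics/s_wrist.png

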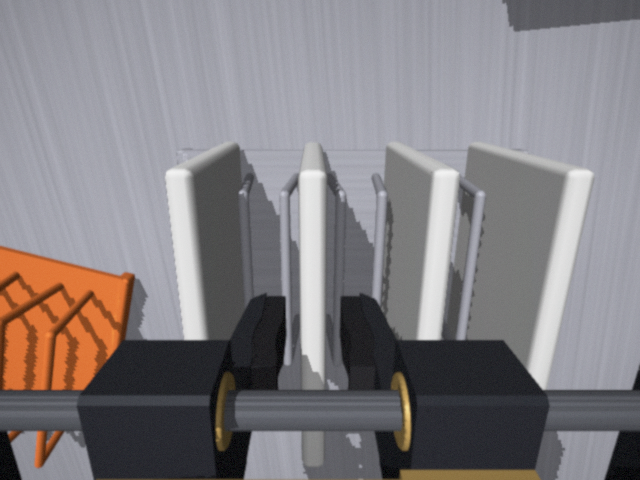

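Released and standing. Retreat upward and back, then check everything.

```bash
python3 -m crank '[[0,0,0,0,0,-15,-0.5],[0,0,0,0,0,-40,-0.5],[0,0,0,0,0,-90,-0.5],[0,0,0,0,0,-150,-0.5],[0,0,0,-50,0,-170,-0.5],[0,0,0,-100,0,-170,-0.5],[0,0,0,-100,0,-170,-0.5],[0,0,0,-100,0,-170,-0.5]]'
python3 - <<'E'
from h import *
d=grab('wrist','t');e=grab('side','t');s=grab('scene','t')
cv2.imwrite('pics/t2.png',np.hstack([cv2.resize(e['img'][110:430,180:450,::-1],(400,474)),cv2.resize(s['img'][60:400,200:440,::-1],(400,474))]))
E
```

```text
time: 35.62
eef_pos: [0.4298, 0.2283, 0.2565]
tool_rot: [-2.321, -2.117, -0.003]
force: [-0.1, -0.3, 0.8]
gripper_width: 0.022
```

View pics/t_wrist.png

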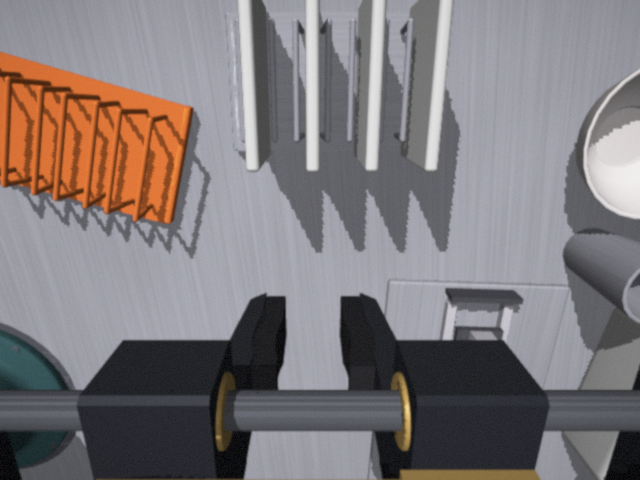

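View pics/t2.png

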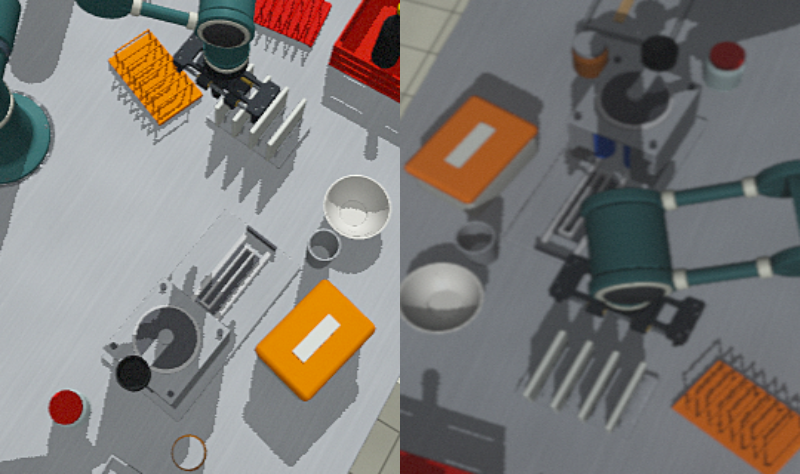

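Run:
```python
from h import *
d=load('wrist','t');c=np.array([.438,.3255]);y=np.array([.0915,.9958]);x=np.array([.9958,-.0915])
for u in (253,313,371,432):
    p=onz(d,u,168,.107)[:2]-c;print(u,p@x*1e3,p@y*1e3)
S=load('scene','t');k=240/400
for a,b in [((560,333),(528,394)),((586,344),(556,406)),((615,353),(583,416)),((644,365),(613,425))]:
    f=lambda q:onz(S,200+(q[0]-400)*k,60+q[1]*340/474,.107)
    A,B=f(a),f(b); p=((A+B)/2)[:2]-c; print(p@x*1e3,p@y*1e3,np.linalg.norm(A-B))
```

```text
253 -44.74332569513918 -62.00766136223065
313 0.3802814802297402 -62.03958625203844
371 44.01660255293871 -62.07045888898102
432 89.92784007962331 -62.1029410261755
89.53478831515612 0.39895033022183546 0.11830127305581122
44.002705520064104 1.7967064370188055 0.11812764667284044
-0.9336858827133047 -0.6416773953082948 0.12036617119317017
-48.21729170021329 -2.306451487444054 0.11440953970716251
```

Centred to within about 2 mm (edge rounding accounts for part of that), standing on edge, level with the neighbours.

```bash
python3 -c "
from plant import ctrl
print(ctrl.get_obs()['time'], ctrl.finish_job())"
```

```text
the job is handed in; nothing more can be done
35.775 None
```

I wound the crank anticlockwise to its hard stop and moved the clean board from the carriage to the empty slot of the steel rack. I then handed the job in at 35.8 s, with the gripper clear of everything.

- **First push missed:** at first the fingertips passed over the cup without moving it. The wrist picture showed the fingertips about 8 mm behind the TCP, although `ctrl.tip_extent` puts them 22 mm ahead. I lowered the TCP to 204 mm, about 30 mm lower than planned, and the cup then followed. That same tip offset set the grasp height on the board.
- **Winding:** I wound at about 0.8 rad/s (about 0.13 turn/s), without stopping on either climb. At the end the force rose to 14.7 N with no further motion. I measured only the finger path, so any small jump of the cup past the stiff points was not seen.
- **Placing:** the board came down on the rack floor at the expected height, with about 8 N. After release, the wrist and scene views put it about 1 mm from the slot's middle across. Lengthways it was about 1–3 mm off, and the two views differ by that much. It stands upright, level with its neighbours.
- **Other things:** the last pictures show the crank still at its end and the carriage empty. The other boards and the tableware look unmoved by eye.

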